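Bring a vial round on the carousel and set it against the reading stops

ROBOT

A 6-joint arm with a two-finger parallel gripper is mounted at the origin on a cart in front of the work surface, level with it; the furniture and walls round the work are solid. World frame = base frame: x ahead of the robot, y to its left, z up, the work surface at z = 0. Lengths are in m, angles in rad, forces in N, time in s.
With the tool pointing down it reaches from about 0.3 to 0.775 m from the base axis. Payload 14.6 kg.
Tool frame: the origin (TCP) lies at the very end of the fingers, on their centre line; the grasp point (between the pads) lies 19 mm behind it; z points along the fingers, x is the direction in which the jaws open and shut, and the axes are right-handed (so a half turn about z gives the same grasp; the last joint's range is limited). The gripper opens to 94 mm and grips with 3 to 60 N. Pads are 16 mm wide; open, the fingers measure 119 mm over their backs; the gripper's body (75 mm by 177 mm) begins 78 mm behind the grasp point.
Start: joints at [-1.231, 0.3, 1.521, -0, 1.321, -0.067], TCP at [0.218, -0.505, 0.205] pointing down, gripper open.
Joint ranges: [-3.03, 3.03], [-0.79, 2.21], [0.23, 2.52], [-1.04, 4.18], [0, 3.07], [-2.55, 2.55]. Speed limits (rad/s): [2.22, 2.22, 2.57, 3.14, 3.14, 3.14].

INTERFACE

Orientations are given as a unit quaternion [w, x, y, z].
In Python, from plant import ctrl gives the robot as it stands. The module is installed in compiled form; this text tells all that it offers.
- The arm moves only by the tool send_rows, never from a script. Its argument "commands" is one flat list of numbers, 7 for each row, row after row: the closure, from 0 (fully open) to 1 (shut), then the shift along the tool's x, y, z in mm, then the turn, a rotation vector about the tool's x, y, z in rad. In form: [claw, dx, dy, dz, rx, ry, rz, claw, dx, dy, dz, rx, ry, rz, ...]. A call has 1 to 8 rows; each row shifts and turns the pose as measured when the row begins, along the tool's axes as they then stand; what a row does not reach is not made up. A row lasts 1/10 s, in which the tool goes at most 50 mm and 8.59 degrees, less where a joint would pass 70% of its speed; a pose out of reach is approached as far as the arm can. A call is refused whole if a number of a shift passes 50 or a number of a turn 0.15, either way. A call with a gripper value outside its range is refused whole. The fingers move at their own pace and stop on an object; "newtons" is the grip in N (left out, the last holds). Time passes only in rows, so rows that do not move let the fingers close. It gives the time, the measured TCP pose, the force and the opening at its end, in the units of the state.
- ctrl.sense(): the state, without advancing time (a new reading comes with each control period).
- ctrl.capture(name): name is "scene" or "top" or "wrist"; returns the picture (384x512x3 uint8, red, green, blue); there is no depth.
- ctrl.get_calibration(name): a dict with "camera_matrix" (3x3 intrinsics, pixels), "dist_coeffs" ([k1, k2, p1, p2, k3] as OpenCV has them; the pictures are not rectified), "eye" and "attitude" of the camera in the world. Camera axes: x right, y up, looking along -z (the intrinsics and any distortion apply to the point x, -y, -z); pixel columns grow to the right and rows downward; lengths in m; the calibration is good to about 2 mm. A picture is of the moment at which its call begins: read the wrist's pose just before it. get_calibration takes no time and is no camera call; for the wrist camera it gives the pose at the moment of the call.
- ctrl.close_job(): hands the job in, once; it reports no verdict.
The state is a dict: "t": time; "joint_pos": joint angles; "dq": joint speeds; "tau": joint torques, N m; "eef_pos": TCP position; "ee_rot": TCP orientation; "contact_force": force on the tool from outside, world axes, zero at the start; "moment": the same for the moment, N m; "width": finger opening in m.
Only numpy, scipy, OpenCV 4.12 (cv2) and the standard library are available. Lean on these libraries where they do the work, as an engineer would, in place of code of your own. Each camera call takes 0.05 s, during which the arm holds its last target.

TASK

Turn the guarded sample carousel (its upright orange pegs are there to be pushed) until the red-capped vial stands in the middle of the gap in the clear guard, at the orange mark, then lift that vial out. Stand it upright on the open part of the aluminium reading plate, clear of the stops, and slide it along the plate, without lifting it again, until it touches both dark stops; let go of it there. Leave the other three vials standing in the carousel and do not disturb the brass weight and the ink jar.

Things in the scene. Friction and masses are not known exactly. Their poses are not given: they have to be found in the camera images.
- carousel_base: Fixed white round housing, 300 mm across, 18 mm high; origin on the turning axis at bench level; -x points to the orange mark in the middle of the guard's gap. Guard: fixed clear flat plate, 105 to 109 mm above the bench, radius 30 to 150 mm, open only 45 degrees either side of -x. Guard posts, 9 mm thick, stand 143 mm from the axis at both edges of the gap, 50 degrees from -x.
- turntable (a joint): Angle (rad) of the grey turntable, anticlockwise from above, 0 at the start; endless both ways, 0.15 N m friction plus drag, stays where left. Radius 134 mm, top 30 mm above the bench. Five compartments 72 degrees apart, each a blue collar (inner 28, outer 35 mm, 22 mm high) centred 110 mm from the axis, with 14 mm high fins between; the empty one starts near the gap.
- peg_a (a point): Middle (145 mm above the bench) of one of the two orange pegs, 12 mm thick, 126 to 160 mm above the bench, 45 mm from the axis, that turn with the turntable. They stand opposite one another on a black bar (108 x 16 mm, 116 to 126 mm above the bench) across the axis, above the guard; the cap in the bar's middle reaches 130 mm.
- peg_b (a point): The same point on the opposite peg.
- vial_red_cap_mid (a point): Centre, half-way up, of the vial to fetch: clear vial, green contents, red cap; 60 mm high, 25 mm across the body (which meets the stops), 26 mm across the cap (top 15 mm); about 28 g. z is its upright axis. Starts loose in a turntable collar under the guard, its foot 30 mm above the bench.
- vial_pink_mid (a point): Centre of the vial with pink contents and a black cap, same size, in another compartment; stays there.
- vial_white_cap_mid (a point): Centre of the vial with blue contents and a white cap, same size; stays in its compartment.
- vial_yellow_mid (a point): Centre of the vial with yellow contents and a black cap, same size; stays in its compartment.
- reading_plate: Fixed square aluminium plate, 110 x 110 x 12 mm; origin at the centre of its underside on the bench, axes along its sides. Two dark stop rails, 14 mm wide, rise 14 mm above the plate (to 26 mm above the bench): along the +x edge with its face at x = +40 mm, along the -y edge with its face at y = -40 mm; they meet in that corner. The other sides are open.
- brass_weight: Loose brass weight, 23 mm across, 26 mm high, origin at its underside; to be left alone.
- ink_jar: Loose jar with a teal lid, 56 mm across, 51 mm high, origin at its underside; to be left alone.

How it is judged:
By the outcome, as a careful person would: the job done as asked, in the order asked, and still so for the second after the job is handed in, with the robot touching nothing.
It also fails if it takes over 56 s, if anything falls off the work surface, if the arm or the gripper's body presses on something with over 40 N, if the wrist force passes 120 N, or if a joint passes its speed limit or range.

## Working session

There is one attempt and no reset: what is moved stays moved. The work goes in short steps, Python scripts to look and compute and a tool call to move; the robot and the scene stay as the last step left them, time stands still between calls to the robot, and variables do not carry over. Pictures are saved under pics/ and viewed, and the job is handed in when it is done.

Besides the shell and the picture viewer there is one more tool, called after "Emit:" by a JSON object that holds its "op" and its "data", one argument or row to a line. send_rows: Moves the arm, as the interface text tells. Its arguments: {"type":"object","properties":{"commands":{"type":"array"},"newtons":{"type":"number"}},"required":["commands"]}

```bash
mkdir -p pics; cat > h.py <<'E'
from plant import ctrl
import numpy as np, cv2
from scipy.spatial.transform import Rotation as R
def q2m(q): q=np.array(q); return R.from_quat([q[1],q[2],q[3],q[0]]).as_matrix()
def cal(n):
    c=ctrl.get_calibration(n); A=np.array(c["attitude"],float)
    A=q2m(A) if A.size==4 else A
    return np.array(c["camera_matrix"],float),np.array(c["dist_coeffs"],float),np.array(c["eye"],float),A
def ray(c,px):
    K,D,e,A=c
    p=cv2.undistortPoints(np.array(px,float).reshape(-1,1,2),K,D).reshape(-1,2)
    d=np.c_[p[:,0],-p[:,1],-np.ones(len(p))]@A.T
    return e,d/np.linalg.norm(d,axis=1)[:,None]
def onz(c,px,z):
    e,d=ray(c,px); return e+d*((z-e[2])/d[:,2])[:,None]
def proj(c,X):
    K,D,e,A=c
    p=(np.array(X,float).reshape(-1,3)-e)@A
    p=p*[1,-1,-1]
    return cv2.projectPoints(p,np.zeros(3),np.zeros(3),K,D)[0].reshape(-1,2)
def tri(c1,p1,c2,p2):
    e1,d1=ray(c1,[p1]);e2,d2=ray(c2,[p2]);d1=d1[0];d2=d2[0]
    s=np.linalg.lstsq(np.c_[d1,-d2],e2-e1,rcond=None)[0]
    a=e1+d1*s[0];b=e2+d2*s[1]; return (a+b)/2,np.linalg.norm(a-b)
def snap(n,f):
    im=ctrl.capture(n); cv2.imwrite(f"pics/{f}.png",cv2.cvtColor(im,cv2.COLOR_RGB2BGR)); return im
E
python3 - <<'E'
from h import *
s=ctrl.sense();print({k:np.round(v,3) for k,v in s.items()})
for n in("scene","top","wrist"):
    snap(n,n+"0"); print(n,ctrl.get_calibration(n))
E
```

```text
{'t': np.float64(0.0), 'joint_pos': array([-1.231,  0.3  ,  1.522, -0.   ,  1.321, -0.067]), 'dq': array([ 0.   , -0.   , -0.   ,  0.   , -0.   , -0.002]), 'tau': array([-0.0000e+00, -5.3181e+01, -3.5275e+01,  7.1000e-02,  2.4000e-02,
       -0.0000e+00]), 'eef_pos': array([ 0.218, -0.505,  0.205]), 'ee_rot': array([-0.   ,  0.835, -0.55 , -0.   ]), 'contact_force': array([ 1.204,  0.422, -1.396]), 'moment': array([-0.004,  0.044,  0.072]), 'width': np.float64(0.094)}
scene {'camera_matrix': array([[476.5931083 ,   0.        , 260.49611126],
       [  0.        , 476.5931083 , 199.28840285],
       [  0.        ,   0.        ,   1.        ]]), 'dist_coeffs': array([-0.08353487,  0.        ,  0.        ,  0.        ,  0.        ]), 'eye': array([0.08273671, 0.97454749, 0.80084994]), 'attitude': array([-0.19751382, -0.11582375,  0.4572618 ,  0.85935138])}
top {'camera_matrix': array([[418.56449413,   0.        , 260.52861817],
       [  0.        , 418.56449413, 191.76133646],
       [  0.        ,   0.        ,   1.        ]]), 'dist_coeffs': array([-0.00539223,  0.        ,  0.        ,  0.        ,  0.        ]), 'eye': array([0.36666777, 0.04748227, 0.96932702]), 'attitude': array([ 0.7584447 ,  0.07695165, -0.06738234, -0.64366117])}
wrist {'camera_matrix': array([[282.32305004,   0.        , 253.48553419],
       [  0.        , 282.32305004, 187.15411057],
       [  0.        ,   0.        ,   1.        ]]), 'dist_coeffs': array([-0.01323031,  0.        ,  0.        ,  0.        ,  0.        ]), 'eye': array([ 0.29215245, -0.47204864,  0.38512441]), 'attitude': array([ 0.82690864, -0.118989  ,  0.0782623 , -0.5440025 ])}
```

View pics/scene0.png

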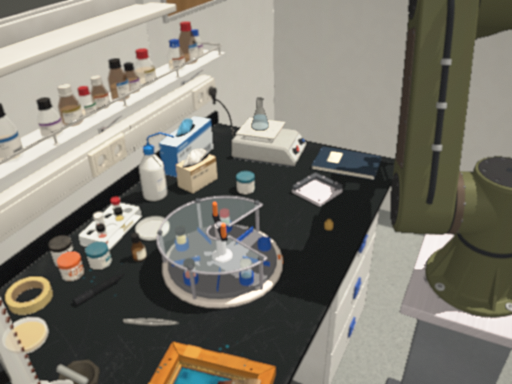

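View pics/top0.png

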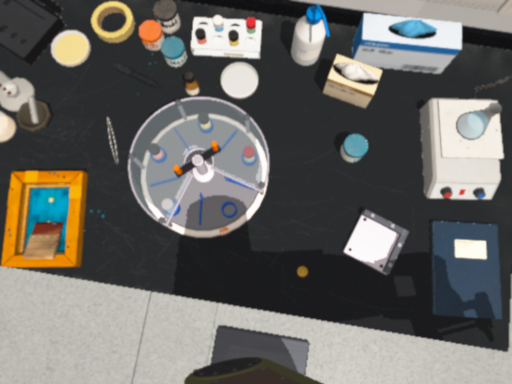

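View pics/wrist0.png

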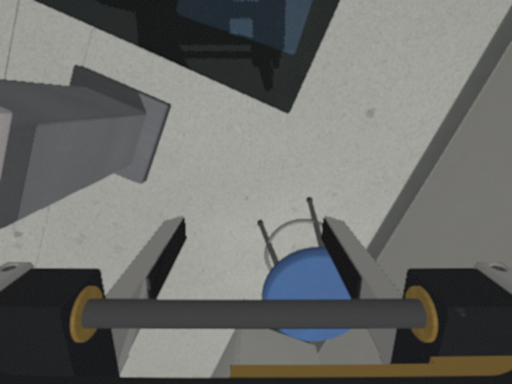

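Top view: carousel around (200,167), red cap at (249,155), orange mark ~(224,231), plate (376,241), weight (302,271), jar (354,148). I'll enlarge it for detail.

```bash
python3 - <<'E'
import cv2
im=cv2.imread("pics/top0.png")
cv2.imwrite("pics/t0c.png",cv2.resize(im[85:250,115:285],None,fx=4.5,fy=3.6 if 0 else 3.6*1.0,interpolation=cv2.INTER_CUBIC)) if 0 else cv2.imwrite("pics/t0c.png",cv2.resize(im[92:242,120:280],(640,600),interpolation=cv2.INTER_CUBIC))
cv2.imwrite("pics/t0p.png",cv2.resize(im[195:295,290:420],(780,600),interpolation=cv2.INTER_CUBIC))
im=cv2.imread("pics/scene0.png")
cv2.imwrite("pics/s0c.png",cv2.resize(im[165:315,145:345],(800,600),interpolation=cv2.INTER_CUBIC))
E
```

```text
(no output)
```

View pics/t0c.png

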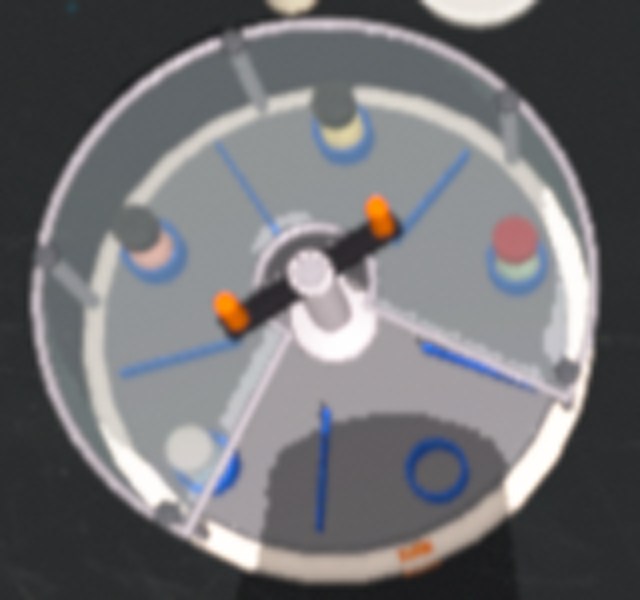

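View pics/t0p.png

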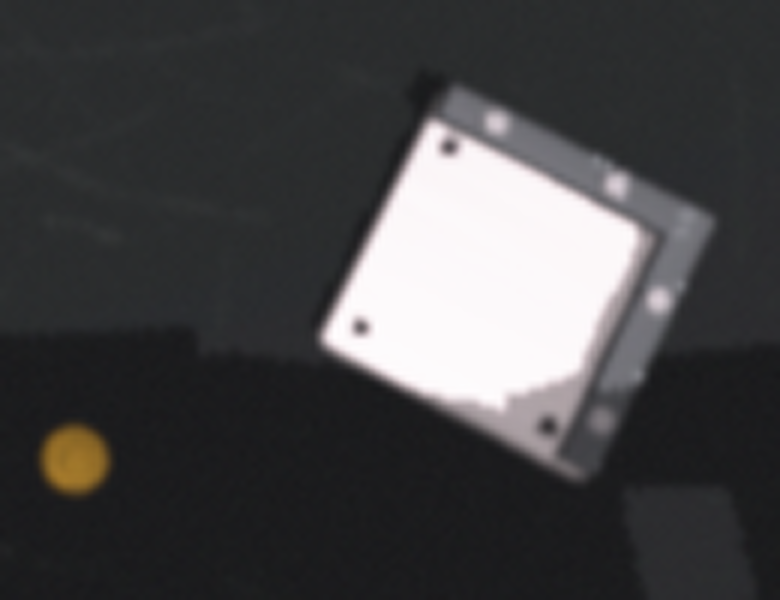

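View pics/s0c.png

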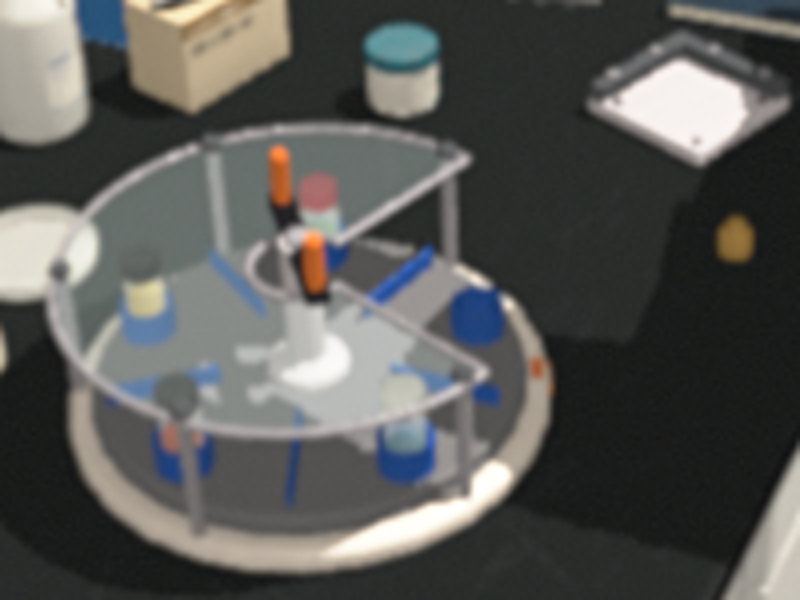

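Clear: red vial sits right of the gap; pegs, mark, plate with rails on the upper-right (+x) and lower-right (-y) sides are visible. Measuring.

```bash
python3 - <<'E'
from h import *
T=cv2.cvtColor(cv2.imread("pics/top0.png"),cv2.COLOR_BGR2HSV);S=cv2.cvtColor(cv2.imread("pics/scene0.png"),cv2.COLOR_BGR2HSV)
ct,cs=cal("top"),cal("scene")
def blobs(H,lo,hi,box,mn=4):
    m=cv2.inRange(H,np.array(lo),np.array(hi)); x0,y0,x1,y1=box; k=np.zeros_like(m);k[y0:y1,x0:x1]=m[y0:y1,x0:x1]
    n,l,st,c=cv2.connectedComponentsWithStats(k)
    return [(np.round(c[i],1),st[i]) for i in range(1,n) if st[i,4]>=mn]
print("orange top");[print(b) for b in blobs(T,(5,150,150),(18,255,255),(120,90,290,250))]
print("orange scene");[print(b) for b in blobs(S,(3,130,120),(18,255,255),(145,165,345,315))]
print("red top");[print(b) for b in blobs(T,(0,60,80),(4,255,255),(120,90,290,250))+blobs(T,(170,60,80),(180,255,255),(120,90,290,250))]
print("red scene");[print(b) for b in blobs(S,(0,60,80),(3,255,255),(145,165,345,315))+blobs(S,(170,60,80),(180,255,255),(145,165,345,315))]
print("blue top");[print(b) for b in blobs(T,(105,120,60),(125,255,255),(120,90,290,250))]
print("weight top",blobs(T,(10,100,60),(28,255,255),(290,255,320,290)),"jar",blobs(T,(85,80,60),(105,255,255),(335,125,375,170)))
# crop->full px: t0c scale4 ; pegs tops / bottoms
f=lambda x,y:(120+(x+.5)/4-.5,92+(y+.5)/4-.5)
g=lambda x,y:(145+(x+.5)/4-.5,165+(y+.5)/4-.5)
print("peg tops",onz(ct,[f(377,204),f(225,300)],.160), "bots",onz(ct,[f(385,232),f(238,325)],.126))
print("cap",onz(ct,[f(311,270)],.130), "mark", onz(ct,[f(416,552)],.018))
print("peg tops tri",tri(ct,f(377,204),cs,g(280,152)),tri(ct,f(225,300),cs,g(314,238)))
print("redcap",onz(ct,[f(515,238)],.09),tri(ct,f(515,238),cs,g(319,183)))
print("empty collar",onz(ct,[f(437,470)],.052))
p=lambda x,y:(290+(x+.5)/6-.5,195+(y+.5)/6-.5)
print("plate corners low z.012",onz(ct,[p(322,340),p(432,118),],.012),"rail corners",onz(ct,[p(450,82),p(715,218),p(590,482)],.026))
print("inner corner z.012",onz(ct,[p(650,232)],.026), onz(ct,[p(640,235)],.012))
print("weight",onz(ct,[p(75,460)],.026))
E
```

```text
orange top
(array([214.5, 145.6]), array([212, 141,   6,  10,  45], dtype=int32))
(array([177.2, 169.3]), array([174, 165,   8,   9,  49], dtype=int32))
(array([224.2, 229. ]), array([222, 228,   5,   3,  10], dtype=int32))
orange scene
(array([214.5, 208.5]), array([212, 202,   6,  14,  61], dtype=int32))
(array([223.2, 230.4]), array([221, 224,   6,  14,  65], dtype=int32))
(array([278.8, 256.2]), array([278, 255,   3,   4,   8], dtype=int32))
red top
(array([251.2, 155. ]), array([250, 154,   3,   3,   5], dtype=int32))
(array([247. , 156.5]), array([245, 156,   5,   2,   6], dtype=int32))
(array([248. , 150.9]), array([243, 146,  11,  11,  88], dtype=int32))
red scene
(array([223.9, 212.7]), array([220, 209,   9,   9,  72], dtype=int32))
blue top
(array([232.9, 181. ]), array([226, 178,  16,   7,  31], dtype=int32))
(array([200.3, 208.7]), array([199, 194,   4,  30,  58], dtype=int32))
(array([228.8, 209.1]), array([221, 202,  16,  16,  92], dtype=int32))
(array([176.8, 210.4]), array([174, 206,   6,   9,  24], dtype=int32))
weight top [(array([302.1, 271.2]), array([297, 266,  1
[... 376 characters left out ...]
2652, 0.18101177, 0.16147314]), np.float64(0.003432290831693355)) (array([0.55413128, 0.24662316, 0.16085581]), np.float64(0.003669567712580461))
redcap [[0.63277962 0.11542313 0.09      ]] (array([0.63113173, 0.11489453, 0.09182765]), np.float64(0.0022178656014106126))
empty collar [[0.50497201 0.13848447 0.052     ]]
plate corners low z.012 [[ 0.45792331 -0.13095956  0.012     ]
 [ 0.54914004 -0.1624167   0.012     ]] rail corners [[ 0.56136876 -0.16454454  0.026     ]
 [ 0.52596707 -0.2691271   0.026     ]
 [ 0.42099546 -0.23244888  0.026     ]]
inner corner z.012 [[ 0.51671119 -0.24540231  0.026     ]] [[ 0.5171724  -0.24608222  0.012     ]]
weight [[ 0.39809657 -0.04366956  0.026     ]]
```

```bash
cat >> h.py <<'E'
def yaw_of(m): return np.degrees(np.arctan2(m[1,0],m[0,0]))
def plan(p,yaw,n=None):
    s=ctrl.sense(); P=np.array(s["eef_pos"]);M=q2m(s["ee_rot"]); a=np.radians(yaw)
    G=np.array([[np.cos(a),np.sin(a),0],[np.sin(a),-np.cos(a),0],[0,0,-1]])
    rv=R.from_matrix(G@M.T).as_rotvec(); d=(np.array(p)-P)*1000
    n=n or int(np.ceil(max(np.linalg.norm(d)/45,np.linalg.norm(rv)/.145,1)))
    print("t",round(float(s["t"]),2),"at",np.round(P,4),"yaw",round(yaw_of(M),2),"d",np.round(d,1),"F",np.round(s["contact_force"],1),"w",round(float(s["width"]),4),"n",n)
    for i in range(n):
        Mi=R.from_rotvec(rv*i/n).as_matrix()@M
        print(np.round(Mi.T@d/n,1).tolist(),np.round(Mi.T@rv/n,3).tolist())
E
python3 - <<'E'
from h import *
plan((.616,.181,.200),0)
E
```

```text
t 0.15 at [ 0.2175 -0.5049  0.205 ] yaw -66.69 d [398.5 685.9  -5. ] F [ 0.1  0.7 -0.4] w 0.0935 n 18
[-26.2, -35.4, 0.3] [-0.0, 0.0, -0.065]
[-23.9, -37.0, 0.3] [-0.0, 0.0, -0.065]
[-21.5, -38.5, 0.3] [-0.0, 0.0, -0.065]
[-18.9, -39.8, 0.3] [-0.0, 0.0, -0.065]
[-16.3, -40.9, 0.3] [-0.0, 0.0, -0.065]
[-13.6, -41.9, 0.3] [-0.0, 0.0, -0.065]
[-10.9, -42.7, 0.3] [-0.0, 0.0, -0.065]
[-8.1, -43.3, 0.3] [-0.0, 0.0, -0.065]
[-5.3, -43.8, 0.3] [-0.0, 0.0, -0.065]
[-2.5, -44.0, 0.3] [-0.0, 0.0, -0.065]
[0.4, -44.1, 0.3] [-0.0, 0.0, -0.065]
[3.2, -44.0, 0.3] [-0.0, 0.0, -0.065]
[6.1, -43.7, 0.3] [-0.0, 0.0, -0.065]
[8.9, -43.2, 0.3] [-0.0, 0.0, -0.065]
[11.7, -42.5, 0.3] [-0.0, 0.0, -0.065]
[14.4, -41.7, 0.3] [-0.0, 0.0, -0.065]
[17.0, -40.6, 0.3] [-0.0, 0.0, -0.065]
[19.6, -39.5, 0.3] [-0.0, 0.0, -0.065]
```

Emit:
{"op": "send_rows", "data": {
  "commands": [0.5, -26, -35, 0, 0, 0, -0.065, 0.6, -24, -37, 0, 0, 0, -0.065, 0.7, -21, -38, 0, 0, 0, -0.065, 0.7, -19, -40, 0, 0, 0, -0.065, 0.7, -16, -41, 0, 0, 0, -0.065, 0.7, -14, -42, 0, 0, 0, -0.065, 0.7, -11, -43, 0, 0, 0, -0.065, 0.7, -8, -43, 0, 0, 0, -0.065],
  "newtons": 8
}}

```text
t: 0.95
eef_pos: [0.3945, -0.1909, 0.2034]
ee_rot: [-0.001, 0.95, -0.311, -0.001]
contact_force: [0.1, -0.5, 0.5]
width: 0.0333
```

```bash
python3 - <<'E'
from h import *
plan((.616,.181,.200),0)
E
```

```text
t 0.95 at [ 0.3945 -0.1909  0.2034] yaw -36.24 d [221.5 371.9  -3.4] F [ 0.1 -0.5  0.5] w 0.0333 n 10
[-4.1, -43.1, 0.4] [-0.0, 0.0, -0.063]
[-1.4, -43.3, 0.4] [-0.0, 0.0, -0.063]
[1.3, -43.3, 0.4] [-0.0, 0.0, -0.063]
[4.1, -43.1, 0.4] [-0.0, 0.0, -0.063]
[6.8, -42.8, 0.4] [-0.0, 0.0, -0.063]
[9.5, -42.2, 0.4] [-0.0, 0.0, -0.063]
[12.1, -41.6, 0.4] [-0.0, 0.0, -0.063]
[14.7, -40.7, 0.4] [-0.0, 0.0, -0.063]
[17.3, -39.7, 0.3] [-0.0, 0.0, -0.063]
[19.8, -38.5, 0.3] [-0.0, 0.0, -0.063]
```

Emit:
{"op": "send_rows", "data": {
  "commands": [0.7, -4, -43, 0, 0, 0, -0.065, 0.7, -1, -43, 0, 0, 0, -0.065, 0.7, 1, -43, 0, 0, 0, -0.065, 0.7, 4, -43, 0, 0, 0, -0.065, 0.7, 7, -43, 0, 0, 0, -0.065, 0.7, 10, -42, 0, 0, 0, -0.065, 0.7, 12, -42, 0, 0, 0, -0.065, 0.7, 15, -41, 0, 0, 0, -0.065]
}}

```text
t: 1.75
eef_pos: [0.5718, 0.1241, 0.2036]
ee_rot: [-0.001, 0.999, -0.045, -0.001]
contact_force: [0.6, -0.7, -0.1]
width: 0.0284
```

```bash
python3 - <<'E'
from h import *
plan((.616,.181,.200),0)
E
```

```text
t 1.75 at [0.5718 0.1241 0.2036] yaw -5.13 d [44.2 56.9 -3.6] F [ 0.6 -0.7 -0.1] w 0.0284 n 2
[19.5, -30.3, 1.8] [-0.001, 0.001, -0.045]
[20.8, -29.4, 1.8] [-0.001, 0.001, -0.045]
```

Emit:
{"op": "send_rows", "data": {
  "commands": [0.7, 19, -30, 2, 0, 0, -0.045, 0.7, 21, -29, 2, 0, 0, -0.045, 0.7, 0, 0, 0, 0, 0, 0]
}}

```text
t: 2.05
eef_pos: [0.6173, 0.1876, 0.1974]
ee_rot: [-0.001, 1.0, 0.006, -0.002]
contact_force: [-0.1, -0.3, -0.7]
width: 0.028
```

```bash
python3 - <<'E'
from h import *
plan((.616,.181,.200),0)
c=cal("wrist");snap("wrist","w1");np.save("w1.npy",np.array(c,dtype=object),allow_pickle=True)
print(proj(c,[(.6157,.181,.160),(.554,.2466,.16)]))
E
```

```text
t 2.05 at [0.6173 0.1876 0.1974] yaw 0.65 d [-1.3 -6.6  2.6] F [-0.1 -0.3 -0.7] w 0.028 n 1
[-1.4, 6.6, -2.7] [-0.002, 0.004, 0.011]
[[252.82183035 216.58089367]
 [173.05836646 135.68386385]]
```

View pics/w1.png

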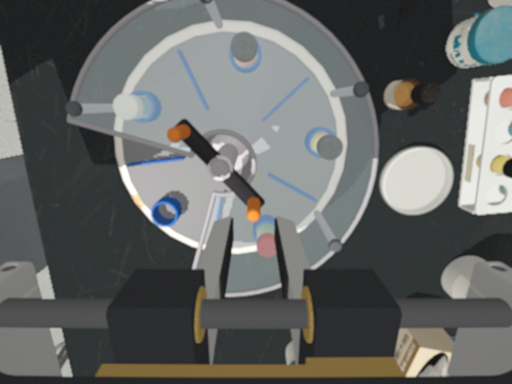

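Pegs appear at (254,215) and (176,135), within ~3 px of my prediction. Lowering round the near peg.

Emit:
{"op": "send_rows", "data": {
  "commands": [0.7, -1, 7, 20, 0, 0, 0.01, 0.75, 0, 0, 25, 0, 0, 0, 0.8, 0, 0, 18, 0, 0, 0, 0.83, 0, 0, 2, 0, 0, 0, 0.83, 0, 0, 0, 0, 0, 0]
}}

```text
t: 2.6
eef_pos: [0.6146, 0.1759, 0.132]
ee_rot: [-0.001, 1.0, -0.003, -0.001]
contact_force: [2.8, 1.8, -0.4]
width: 0.0162
```

```bash
python3 - <<'E'
from h import *
s=ctrl.sense();P=np.array(s["eef_pos"]);print(P,s["width"],s["contact_force"])
C=np.array([.585,.214]);M=q2m(s["ee_rot"]);print(yaw_of(M))
pr=P[:2]
for a in range(-56,-133,-10):
    q=C+.045*np.array([np.cos(np.radians(a)),np.sin(np.radians(a))]);d=(q-pr)*1000;print(a,np.round(q,4),"tool",np.round([d[0],-d[1]],1));pr=q
E
```

```text
[0.6146302  0.17588246 0.13199523] 0.016155753166399656 [ 2.84536054  1.76172266 -0.42028233]
-0.33685782775621026
-56 [0.6102 0.1767] tool [-4.5 -0.8]
-66 [0.6033 0.1729] tool [-6.9  3.8]
-76 [0.5959 0.1703] tool [-7.4  2.6]
-86 [0.5881 0.1691] tool [-7.7  1.2]
-96 [0.5803 0.1692] tool [-7.8 -0.1]
-106 [0.5726 0.1707] tool [-7.7 -1.5]
-116 [0.5653 0.1736] tool [-7.3 -2.8]
-126 [0.5585 0.1776] tool [-6.7 -4. ]
```

Emit:
{"op": "send_rows", "data": {
  "commands": [0.83, -2, -1, 0, 0, 0, 0, 0.83, -3, 1, 0, 0, 0, 0, 0.83, -3.5, 2, 0, 0, 0, 0, 0.83, -3.5, 2, 0, 0, 0, 0, 0.83, -3.5, 1.5, 0, 0, 0, 0, 0.83, -4, 1, 0, 0, 0, 0, 0.83, -4, 1, 0, 0, 0, 0, 0.83, -4, 0.5, 0, 0, 0, 0]
}}

```text
t: 3.4
eef_pos: [0.5923, 0.1633, 0.1398]
ee_rot: [-0.001, 1.0, -0.006, 0.009]
contact_force: [5.4, -0.8, -4.5]
width: 0.0159
```

```bash
cat >> h.py <<'E'
C=np.array([.585,.214])
def arc(to,step=5):
    s=ctrl.sense();P=np.array(s["eef_pos"]);v=P[:2]-C
    a0=np.degrees(np.arctan2(v[1],v[0]));print("ang",a0,"r",np.linalg.norm(v),P,"F",np.round(s["contact_force"],1)); pr=P[:2]
    for a in np.linspace(a0,to,int(np.ceil(abs(a0-to)/step))+1)[1:]:
        q=C+.045*np.array([np.cos(np.radians(a)),np.sin(np.radians(a))]);d=(q-pr)*1000;print(round(a),"tool",np.round([d[0],-d[1]],1));pr=q
E
python3 - <<'E'
from h import *
arc(-132)
E
```

```text
ang -81.7914290670519 r 0.051257972602364185 [0.59231846 0.16326717 0.13983853] F [ 5.4 -0.8 -4.5]
-86 tool [-4.5 -5.8]
-91 tool [-3.6  0.1]
-95 tool [-3.6 -0.2]
-100 tool [-3.6 -0.5]
-105 tool [-3.5 -0.8]
-109 tool [-3.4 -1. ]
-114 tool [-3.3 -1.3]
-118 tool [-3.2 -1.6]
-123 tool [-3.1 -1.8]
-127 tool [-2.9 -2.1]
-132 tool [-2.8 -2.3]
```

Emit:
{"op": "send_rows", "data": {
  "commands": [0.83, -3, -3, 3, 0, 0, 0, 0.83, -3.5, -2, 2, 0, 0, 0, 0.83, -3.5, -1, 1, 0, 0, 0, 0.83, -4, 0, 1, 0, 0, 0, 0.83, -4, -0.5, 0, 0, 0, 0]
}}

```text
t: 3.9
eef_pos: [0.5784, 0.1673, 0.1395]
ee_rot: [-0.0, 1.0, -0.008, 0.017]
contact_force: [4.2, -1.0, -4.9]
width: 0.0157
```

```bash
python3 - <<'E'
from h import *
arc(-132)
print(q2m(ctrl.sense()["ee_rot"]).round(3))
snap("top","t2");snap("scene","s2")
im=cv2.imread("pics/t2.png")
cv2.imwrite("pics/t2c.png",cv2.resize(im[92:242,120:280],(640,600),interpolation=cv2.INTER_CUBIC))
E
```

```text
ang -98.05786479176658 r 0.047177972779644146 [0.57838692 0.16728781 0.13951698] F [ 4.2 -1.  -4.9]
-103 tool [-3.4 -2.8]
-108 tool [-3.7 -1. ]
-113 tool [-3.6 -1.3]
-117 tool [-3.4 -1.6]
-122 tool [-3.3 -1.9]
-127 tool [-3.1 -2.2]
-132 tool [-2.9 -2.4]
[[ 0.999 -0.016  0.034]
 [-0.016 -1.    -0.   ]
 [ 0.034 -0.    -0.999]]
```

View pics/t2c.png

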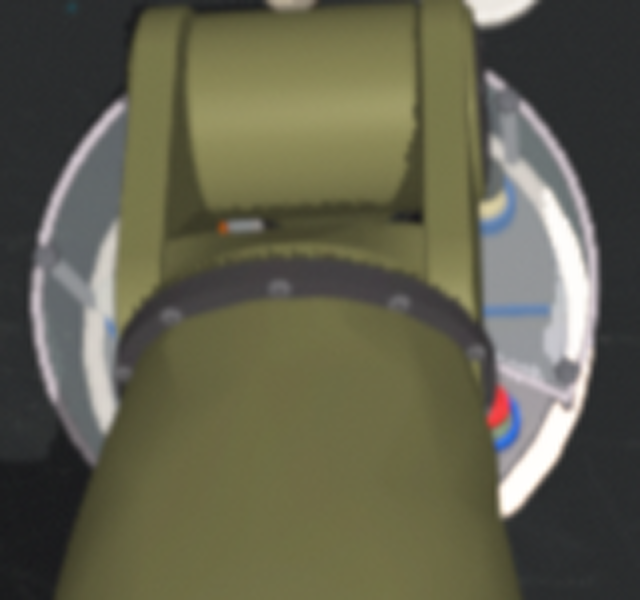

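The red cap has swung into the gap's right edge at (497,405) in the crop; turning works. Correcting a small tilt/height drift as I go on.

Emit:
{"op": "send_rows", "data": {
  "commands": [0.83, -4, -2, 3, 0, -0.012, 0, 0.83, -4, -1.5, 3, 0, -0.012, 0, 0.83, -4, -1.5, 2, 0, -0.012, 0, 0.83, -4, -2, 1, 0, -0.005, 0, 0.83, -3.5, -2, 1, 0, -0.005, 0]
}}

```text
t: 4.5
eef_pos: [0.563, 0.176, 0.1355]
ee_rot: [-0.001, 1.0, -0.009, -0.0]
contact_force: [4.3, -4.3, 1.0]
width: 0.0159
```

```bash
python3 - <<'E'
from h import *
arc(-132)
print(q2m(ctrl.sense()["ee_rot"]).round(3)[:,2])
E
```

```text
ang -120.0960625305851 r 0.043899448670293106 [0.56298657 0.17601882 0.13549108] F [ 4.3 -4.3  1. ]
-124 tool [-3.2 -0.7]
-128 tool [-2.5 -1.8]
-132 tool [-2.4 -2. ]
[-0.001  0.001 -1.   ]
```

Emit:
{"op": "send_rows", "data": {
  "commands": [0.83, -3, -1.5, 1, 0, 0, 0, 0.83, -2.5, -2, 0, 0, 0, 0]
}}

```text
t: 4.7
eef_pos: [0.5585, 0.1791, 0.1357]
ee_rot: [-0.0, 1.0, -0.009, 0.001]
contact_force: [4.6, -2.3, -3.1]
width: 0.0161
```

```bash
python3 - <<'E'
from h import *
arc(-132)
snap("wrist","w3")
im=cv2.imread("pics/w3.png")
cv2.imwrite("pics/w3c.png",cv2.resize(im[0:384,0:512],(800,600),interpolation=cv2.INTER_CUBIC))
E
```

```text
ang -127.20972628603312 r 0.04384431868532511 [0.55848584 0.17908119 0.13571238] F [ 4.6 -2.3 -3.1]
-132 tool [-3.6 -1.5]
```

View pics/w3c.png

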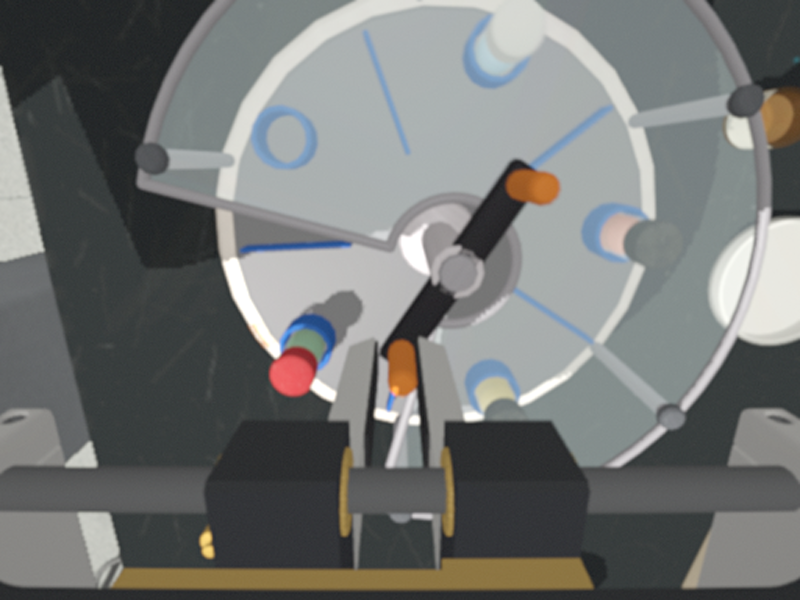

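Wrist view: red cap at (292,370), its collar (307,340), far peg top ~(543,187), mark on the white rim near (257,335), all in the 1.5625x crop. Measuring angles.

```bash
python3 - <<'E'
from h import *
c=cal("wrist"); im=cv2.imread("pics/w3.png");H=cv2.cvtColor(im,cv2.COLOR_BGR2HSV)
m=cv2.inRange(H,np.array((0,130,110)),np.array((4,255,255)))|cv2.inRange(H,np.array((172,130,110)),np.array((180,255,255)))
m[:,:150]=0;m[:,230:]=0;m[:200]=0
cnt=max(cv2.findContours(m,0,2)[0],key=cv2.contourArea);print(cv2.minEnclosingCircle(cnt))
k=1.5625;f=lambda x,y:((x+.5)/k-.5,(y+.5)/k-.5)
def ang(p):v=p[0][:2]-C;return np.round(p[0],4),round(np.degrees(np.arctan2(v[1],v[0])),2),round(np.linalg.norm(v)*1000,1)
print("red",ang(onz(c,[cv2.minEnclosingCircle(cnt)[0]],.0895)))
print("collar top",ang(onz(c,[f(308,334)],.052)))
print("cap axis",onz(c,[f(460,271)],.130))
print("peg far top",ang(onz(c,[f(543,187)],.160)))
print("mark",ang(onz(c,[f(257,335)],.018)))
mo=cv2.inRange(H,np.array((5,120,120)),np.array((20,255,255)))
n,l,st,ce=cv2.connectedComponentsWithStats(mo)
for i in range(1,n): 
    if st[i,4]>3: print(ce[i],st[i])
# edges of guard gap & posts
print("guard corner",onz(c,[f(140,183)],.107),"post top",ang(onz(c,[f(151,158)],.109)))
cv2.imwrite("pics/w3m.png",cv2.resize(im[180:270,130:250],(800,600),interpolation=cv2.INTER_CUBIC))
E
```

```text
((187.40908813476562, 237.13636779785156), 16.07392692565918)
red (array([0.4983, 0.1507, 0.0895]), np.float64(-143.85), np.float64(107.3))
collar top (array([0.5001, 0.158 , 0.052 ]), np.float64(-146.59), np.float64(101.7))
cap axis [[0.58534006 0.21681088 0.13      ]]
peg far top (array([0.609 , 0.2534, 0.16  ]), np.float64(58.69), np.float64(46.1))
mark (array([0.4556, 0.1445, 0.018 ]), np.float64(-151.76), np.float64(146.9))
[497.38513514  74.42117117] [488  60  20  31 444]
[340.61101549 119.03958692] [324 109  34  22 581]
[256.90310786 235.23948812] [248 218  19  35 547]
[221.8 289. ] [221 287   3   5   5]
[285.23529412 290.82352941] [283 287   5   8  17]
[221.04347826 298.60869565] [219 295   6  10  23]
[283.  295.5] [283 294   1   4   4]
[287.2 301.1] [285 297   4   9  10]
[288.54545455 307.54545455] [288 304   2   8  11]
[218.  308.5] [218 306   1   6   6]
[221.  313.5] [221 312   1   4   4]
[286.25 315.5 ] [286 314   2   4   4]
[220.78571429 322.78571429] [220 317   2  11  14]
[286.22222222 321.66666667] [286 319   2   7   9]
[217.5 327. ] [217 326   2   3   4]
[222.66666667
[... 1930 characters left out ...]
72.76923077] [119 371   5   5  13]
[297.1 374.7] [291 371  14   6  30]
[304.8 371.4] [304 370   3   3   5]
[308.5        371.66666667] [308 370   2   4   6]
[109.2 374. ] [108 373   3   3   5]
[126.75  373.375] [124 372   6   4   8]
[149.2 374.8] [148 373   3   4   5]
[153.625 372.75 ] [151 372   7   2   8]
[183.8125     375.22916667] [171 372  30   5  48]
[248. 375.] [245 373   6   4  13]
[281.16666667 372.5       ] [280 372   4   2   6]
[311.75 372.5 ] [311 372   3   2   4]
[160.7826087  375.69565217] [152 374  18   3  23]
[377.25 374.5 ] [376 374   3   2   4]
guard corner [[0.44000663 0.25569354 0.107     ]] post top (array([0.4481, 0.2666, 0.109 ]), np.float64(158.99), np.float64(146.7))
```

View pics/w3m.png

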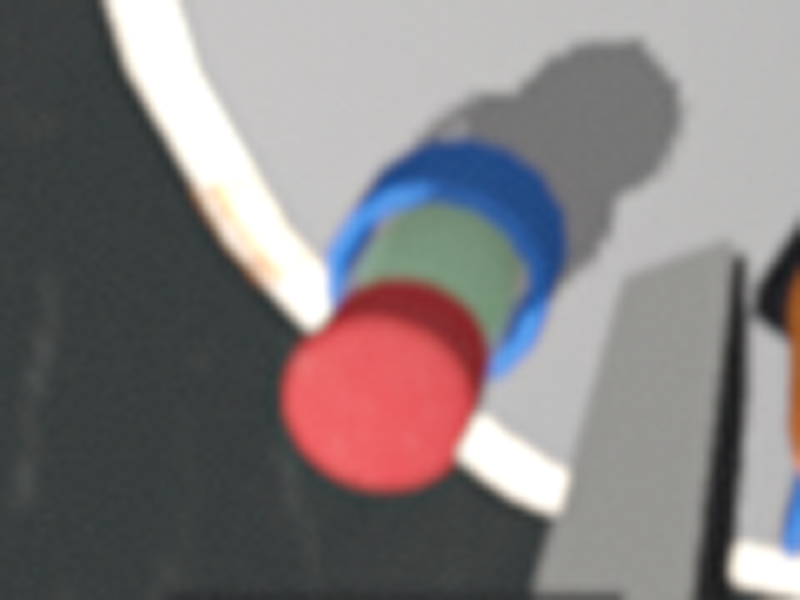

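Emit:
{"op": "send_rows", "data": {
  "commands": [0.83, -2.5, -1.2, 0, 0, 0, 0, 0.83, -2.3, -1.5, 0, 0, 0, 0, 0.83, -2.3, -1.6, 0, 0, 0, 0]
}}

```text
t: 5.05
eef_pos: [0.5521, 0.1836, 0.136]
ee_rot: [-0.0, 1.0, -0.009, 0.002]
contact_force: [5.6, -1.0, -4.0]
width: 0.0164
```

```bash
cat > meas.py <<'E'
from h import *
import sys
def meas(name):
    s=ctrl.sense();print("tcp",np.round(s["eef_pos"],4),"t",s["t"])
    c=cal("wrist");snap("wrist",name);im=cv2.imread(f"pics/{name}.png");H=cv2.cvtColor(im,cv2.COLOR_BGR2HSV)
    m=cv2.inRange(H,np.array((0,130,80)),np.array((4,255,255)))|cv2.inRange(H,np.array((172,130,80)),np.array((180,255,255)))
    m[340:]=0
    cnt=max(cv2.findContours(m,0,2)[0],key=cv2.contourArea);(x,y),r=cv2.minEnclosingCircle(cnt)
    print("red",(x,y),r,"->",onz(c,[(x,y)],.0895))
    mo=cv2.inRange(H,np.array((5,120,120)),np.array((20,255,255)));mo[280:]=0
    n,l,st,ce=cv2.connectedComponentsWithStats(mo)
    for i in range(1,n):
        if st[i,4]>100: print("or",ce[i],st[i])
    cv2.imwrite(f"pics/{name}c.png",cv2.resize(im,(800,600),interpolation=cv2.INTER_CUBIC))
    return c
if __name__=="__main__": meas(sys.argv[1])
E
python3 meas.py w4
```

```text
tcp [0.5521 0.1836 0.136 ] t 5.05
red (181.1923065185547, 224.43406677246094) 16.17989730834961 -> [[0.48794502 0.16701416 0.0895    ]]
or [503.10989011  78.72252747] [495  65  17  30 364]
or [360.50315457 135.31072555] [343 124  36  24 634]
or [257.05330882 233.92647059] [249 216  18  36 544]
```

View pics/w4c.png

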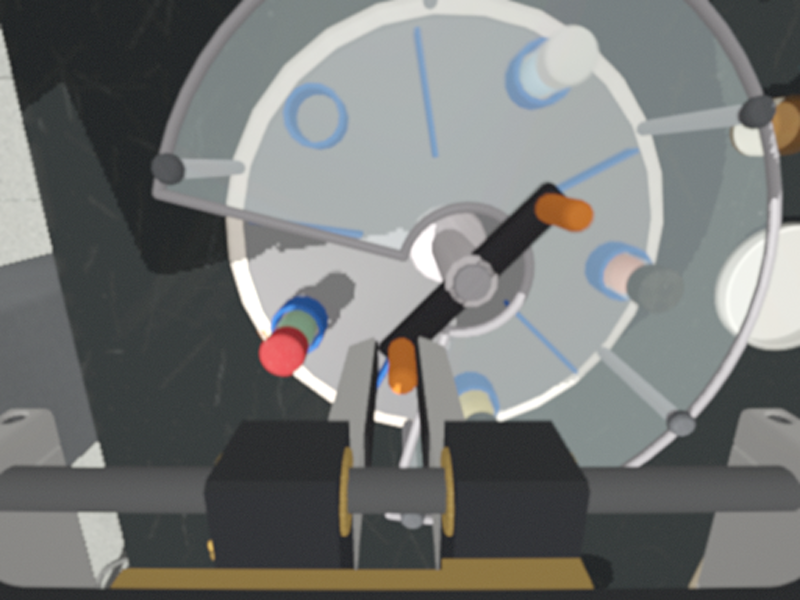

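```bash
python3 - <<'E'
from h import *
c=cal("wrist");k=1.5625;f=lambda x,y:((x+.5)/k-.5,(y+.5)/k-.5)
A=onz(c,[f(471,283)],.130)[0][:2];print("axis",A)
def a(n,p):
    v=p[:2]-A;print(n,np.round(p,4),round(np.degrees(np.arctan2(v[1],v[0])),2),round(np.linalg.norm(v)*1000,1))
a("red",onz(c,[(181.2,224.4)],.0895)[0])
a("peg far top",onz(c,[f(576,215)],.160)[0])
a("empty collar",onz(c,[f(317,114)],.052)[0])
a("left post",onz(c,[f(167,166)],.109)[0])
a("right post",onz(c,[f(412,520)],.109)[0])
im=cv2.imread("pics/w4.png");cv2.imwrite("pics/w4m.png",cv2.resize(im[170:260,130:250],(800,600),interpolation=cv2.INTER_CUBIC))
E
```

```text
axis [0.5838834 0.215665 ]
red [0.4875 0.1673 0.0895] -153.37 107.8
peg far top [0.615 0.248 0.16 ] 46.1 44.8
empty collar [0.5085 0.2938 0.052 ] 133.96 108.6
left post [0.4484 0.2674 0.109 ] 159.1 145.0
right post [0.5577 0.0684 0.109 ] -100.08 149.6
```

View pics/w4m.png

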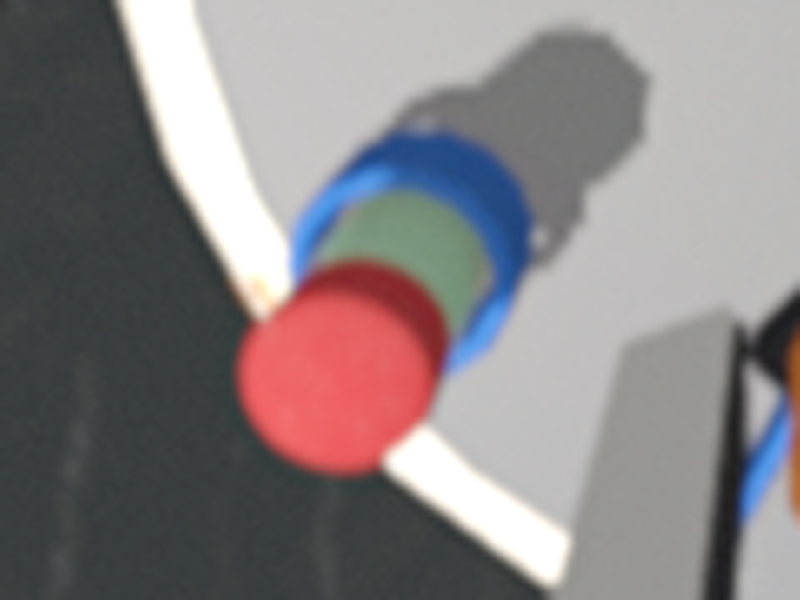

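Red vial is ~2° past the mark (−153.2° vs −150.7°). Nudging back against the other finger.

Emit:
{"op": "send_rows", "data": {
  "commands": [0.83, 2.2, 2, 0, 0, 0, 0, 0.83, 2.2, 2, 0, 0, 0, 0, 0.83, 0, 0, 0, 0, 0, 0]
}}

```text
t: 5.4
eef_pos: [0.5558, 0.1798, 0.1363]
ee_rot: [-0.001, 1.0, -0.009, 0.001]
contact_force: [0.0, -1.0, 0.1]
width: 0.0156
```

```bash
python3 meas.py w5
```

```text
tcp [0.5558 0.1798 0.1363] t 5.4
red (175.98936462402344, 218.82241821289062) 16.302139282226562 -> [[0.48744776 0.16835018 0.0895    ]]
or [500.00240964  75.34216867] [491  62  19  30 415]
or [355.72285251 130.12317666] [338 119  36  23 617]
or [250.14044944 228.0917603 ] [241 211  19  35 534]
```

Emit:
{"op": "send_rows", "data": {
  "commands": [0.83, 2, 1.7, 0, 0, 0, 0, 0.83, 0, 0, 0, 0, 0, 0]
}}

```text
t: 5.65
eef_pos: [0.5574, 0.1781, 0.1363]
ee_rot: [-0.001, 1.0, -0.009, -0.0]
contact_force: [0.0, 0.2, -0.7]
width: 0.016
```

```bash
python3 meas.py w6
```

```text
tcp [0.5574 0.1781 0.1363] t 5.65
red (177.6999969482422, 222.3000030517578) 16.229089736938477 -> [[0.49013401 0.16338115 0.0895    ]]
or [498.95652174  73.51029748] [489  60  21  31 437]
or [350.86863711 124.54844007] [334 114  35  22 609]
or [250.17169811 228.09056604] [241 211  19  35 530]
```

Emit:
{"op": "send_rows", "data": {
  "commands": [0.83, 0, 0, -20, 0, 0, 0, 0.83, 0, 0, -35, 0, 0, 0, 0.7, 0, 0, -30, 0, 0, 0, 0.6, 0, 0, 0, 0, 0, 0]
}}

```text
t: 6.1
eef_pos: [0.5574, 0.1777, 0.2235]
ee_rot: [-0.0, 1.0, -0.009, -0.0]
contact_force: [-0.1, 0.1, -0.5]
width: 0.0286
```

```bash
python3 meas.py w7; python3 -c "
from h import *
plan((.489,.161,.200),-61)"
```

```text
tcp [0.5574 0.1777 0.2235] t 6.1
red (196.375, 192.625) 11.684759140014648 -> [[0.48935441 0.16254975 0.0895    ]]
or [439.96529968  81.11041009] [432  70  17  24 317]
or [317.91162791 117.4372093 ] [309 111  19  14 215]
or [251.19117647 189.14705882] [246 179  12  21 204]
t 6.15 at [0.5569 0.1776 0.2214] yaw -1.03 d [-67.9 -16.6 -21.4] F [-1.1 -0.9 -0.5] w 0.0327 n 8
[-8.4, 2.2, 2.7] [0.0, 0.0, 0.131]
[-8.1, 3.3, 2.7] [0.0, 0.0, 0.131]
[-7.6, 4.3, 2.7] [0.0, 0.0, 0.131]
[-6.9, 5.3, 2.7] [0.0, 0.0, 0.131]
[-6.2, 6.1, 2.7] [0.0, 0.0, 0.131]
[-5.3, 6.9, 2.7] [0.0, 0.0, 0.131]
[-4.4, 7.5, 2.7] [0.0, 0.0, 0.131]
[-3.4, 8.1, 2.7] [0.0, 0.0, 0.131]
```

View pics/w7c.png

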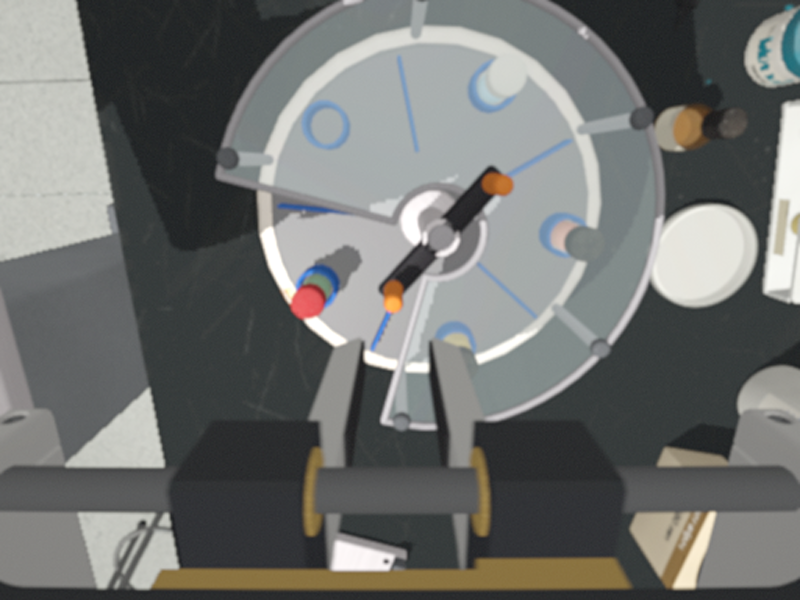

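```bash
python3 - <<'E'
from h import *
s=ctrl.sense()
c=cal("wrist");k=1.5625;f=lambda x,y:((x+.5)/k-.5,(y+.5)/k-.5)
A=onz(c,[f(440,237)],.130)[0][:2];print("axis",A)
def a(n,p):
    v=p[:2]-A;print(n,np.round(p,4),round(np.degrees(np.arctan2(v[1],v[0])),2),round(np.linalg.norm(v)*1000,1))
a("red",onz(c,[(196.8,192.3)],.0895)[0])
a("collar",onz(c,[f(319,284)],.052)[0])
a("lp",onz(c,[f(227,158)],.109)[0]);a("rp",onz(c,[f(400,421)],.109)[0])
a("pegB",onz(c,[f(501,184)],.16)[0]);a("pegA",onz(c,[f(394,302)],.16)[0])
a("empty",onz(c,[f(325,126)],.052)[0])
# height of red cap by two wrist places (w6 pose approx): triangulate w/ scene
snap("scene","s7")
E
python3 - <<'E'
import cv2
im=cv2.imread("pics/s7.png");cv2.imwrite("pics/s7c.png",cv2.resize(im[165:315,145:345],(800,600),interpolation=cv2.INTER_CUBIC))
E
```

```text
axis [0.58321113 0.21581798]
red [0.4894 0.1633 0.0895] -150.77 107.5
collar [0.4915 0.1659 0.052 ] -151.46 104.5
lp [0.4492 0.2654 0.109 ] 159.7 142.9
rp [0.5563 0.0729 0.109 ] -100.65 145.4
pegB [0.6126 0.2486 0.16  ] 48.09 44.0
pegA [0.5544 0.1837 0.16  ] -131.86 43.2
empty [0.5041 0.2877 0.052 ] 137.75 106.9
```

View pics/s7c.png

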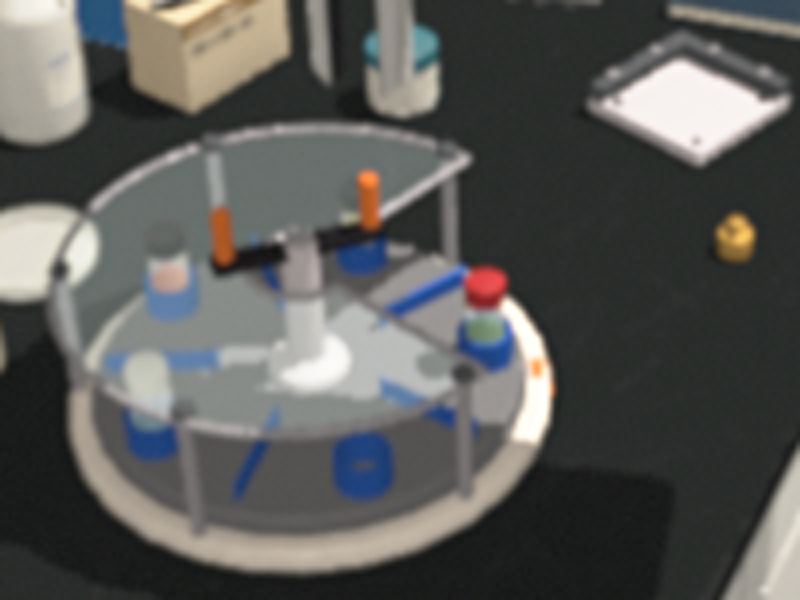

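Red vial now stands in the gap: angle −150.8°/−151.5° vs post bisector −150.5° and mark −150.9°. Triangulate its cap and move over it.

```bash
python3 - <<'E'
from h import *
g=lambda x,y:(145+(x+.5)/4-.5,165+(y+.5)/4-.5)
print(tri(cal("wrist"),(196.8,192.3),cal("scene"),g(486,276)))
plan((.489,.162,.16),-61)
E
```

```text
(array([0.4881674 , 0.16342697, 0.09494946]), np.float64(0.004912121548349462))
t 6.2 at [0.5563 0.1774 0.2196] yaw -1.04 d [-67.3 -15.4 -59.6] F [ 0.2 -0.8 -1.3] w 0.036 n 8
[-8.3, 2.1, 7.5] [0.001, 0.001, 0.131]
[-8.0, 3.1, 7.5] [0.001, 0.001, 0.131]
[-7.5, 4.2, 7.5] [0.001, 0.001, 0.131]
[-6.9, 5.1, 7.5] [0.001, 0.001, 0.131]
[-6.2, 6.0, 7.5] [0.001, 0.001, 0.131]
[-5.4, 6.7, 7.5] [0.001, 0.001, 0.131]
[-4.4, 7.4, 7.5] [0.001, 0.001, 0.131]
[-3.5, 7.9, 7.5] [0.001, 0.001, 0.131]
```

Emit:
{"op": "send_rows", "data": {
  "commands": [0.47, -8, 2, 0, 0, 0, 0.131, 0.47, -8, 3, 0, 0, 0, 0.131, 0.47, -7.5, 4, 0, 0, 0, 0.131, 0.47, -7, 5, 0, 0, 0, 0.131, 0.47, -6, 6, 0, 0, 0, 0.131, 0.47, -5.5, 7, 0, 0, 0, 0.131, 0.47, -4.5, 7.5, 0, 0, 0, 0.131, 0.47, -3.5, 8, 0, 0, 0, 0.131]
}}

```text
t: 7.0
eef_pos: [0.4836, 0.1616, 0.2081]
ee_rot: [0.008, 0.851, -0.525, -0.008]
contact_force: [0.4, -0.5, -0.4]
width: 0.0497
```

```bash
python3 -c "
from h import *
plan((.489,.162,.2),-61)"; python3 meas.py w8
```

```text
t 7.0 at [0.4836 0.1616 0.2081] yaw -63.35 d [ 5.4  0.4 -8.1] F [ 0.4 -0.5 -0.4] w 0.0497 n 1
[2.1, -5.2, 7.9] [0.022, 0.005, -0.041]
tcp [0.4836 0.1616 0.2081] t 7.0
red (257.21875, 174.5625) 10.92263412475586 -> [[0.48972215 0.16143968 0.0895    ]]
or [12.69250466 76.75977654] [   0    0   32  170 4296]
or [234.7434555   6.0104712] [227   0  16  14 191]
or [271.84020619 114.63917526] [265 107  15  16 194]
```

View pics/w8c.png

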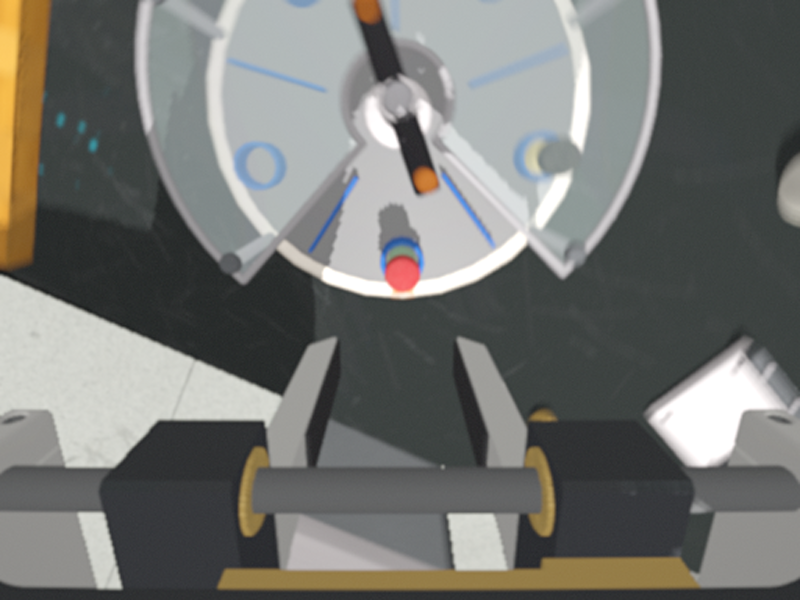

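Vial is centred between the guard edges (red cap at (401,273), edges symmetric). Align, then descend.

Emit:
{"op": "send_rows", "data": {
  "commands": [0.47, 2, -5, 10, 0.022, 0.005, -0.041, 0.47, 0, 0, 20, 0, 0, 0, 0.47, 0, 0, 0, 0, 0, 0]
}}

```text
t: 7.35
eef_pos: [0.4871, 0.1615, 0.1745]
ee_rot: [0.001, 0.862, -0.508, -0.001]
contact_force: [0.5, -0.6, 0.3]
width: 0.0502
```

```bash
python3 -c "
from h import *
plan((.4895,.162,.063),-61)"; python3 meas.py w9
```

```text
t 7.35 at [0.4871 0.1615 0.1745] yaw -61.02 d [   2.4    0.5 -111.5] F [ 0.5 -0.6  0.3] w 0.0502 n 3
[0.3, -0.9, 37.2] [0.001, 0.0, -0.0]
[0.3, -0.9, 37.2] [0.001, 0.0, -0.0]
[0.3, -0.8, 37.2] [0.001, 0.0, -0.0]
tcp [0.4871 0.1615 0.1745] t 7.35
red (255.5, 186.875) 12.380149841308594 -> [[0.49093605 0.16221266 0.0895    ]]
or [ 3.42213115 41.05464481] [  0   0  12 119 732]
or [275.02290076 121.92366412] [266 113  19  19 262]
```

Emit:
{"op": "send_rows", "data": {
  "commands": [0.47, 0.5, -1, 35, 0, 0, 0, 0.47, 0.5, -1, 30, 0, 0, 0, 0.47, 0, -1, 25, 0, 0, 0, 0.47, 0, 0, 12, 0, 0, 0, 0.47, 0, 0, 4, 0, 0, 0, 0.47, 0, 0, 0, 0, 0, 0]
}}

```text
t: 8.0
eef_pos: [0.494, 0.163, 0.0708]
ee_rot: [-0.001, 0.863, -0.505, 0.001]
contact_force: [0.3, 0.4, -0.2]
width: 0.0499
```

```bash
python3 -c "
from h import *
plan((.4902,.162,.063),-61)"; python3 meas.py w10
```

```text
t 8.0 at [0.494  0.163  0.0708] yaw -60.64 d [-3.8 -1.  -7.8] F [ 0.3  0.4 -0.2] w 0.0499 n 1
[-1.0, 3.8, 7.8] [-0.004, -0.001, 0.006]
tcp [0.494  0.163  0.0708] t 8.0
red (253.5357208251953, 243.0) 21.717466354370117 -> [[0.49122006 0.1622731  0.0895    ]]
or [291.50040617 157.85946385] [ 273  137   39   43 1231]
```

View pics/w10c.png

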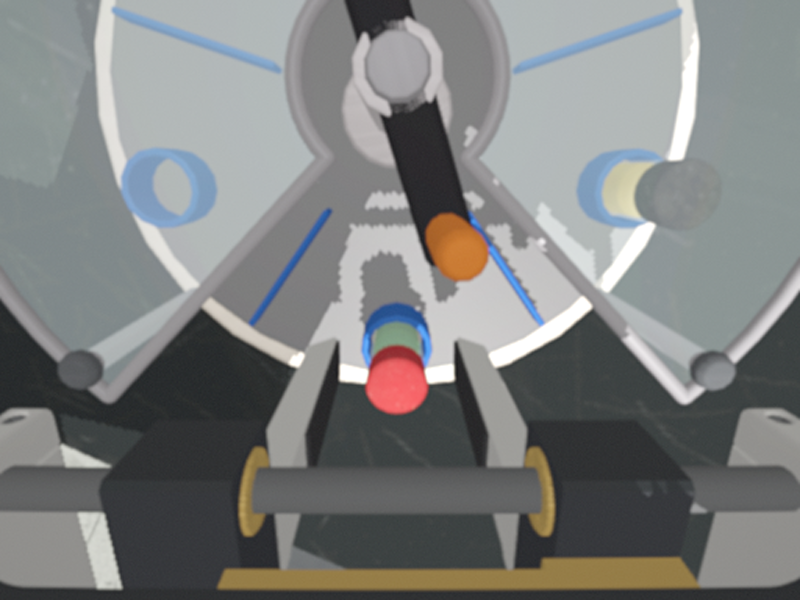

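Cap (397,380) sits midway between posts (80,713) and between the fingers. Final lowering and grip.

Emit:
{"op": "send_rows", "data": {
  "commands": [0.47, -0.5, 2.5, 5, 0, 0, 0, 0.6, 0, 0, 2, 0, 0, 0, 0.8, 0, 0, 0, 0, 0, 0, 0.9, 0, 0, 0, 0, 0, 0, 1, 0, 0, 0, 0, 0, 0, 1, 0, 0, 0, 0, 0, 0, 1, 0, 0, 0, 0, 0, 0],
  "newtons": 12
}}

```text
t: 8.75
eef_pos: [0.4932, 0.1626, 0.067]
ee_rot: [-0.003, 0.863, -0.505, 0.004]
contact_force: [0.7, 0.0, -1.4]
width: 0.0254
```

```bash
python3 -c "
from h import *
plan((.4902,.162,.16),-61)"
```

```text
t 8.75 at [0.4932 0.1626 0.067 ] yaw -60.62 d [-3.  -0.6 93. ] F [ 0.7  0.  -1.4] w 0.0254 n 3
[-0.2, 0.7, -31.0] [-0.003, -0.001, 0.002]
[-0.3, 0.8, -31.0] [-0.003, -0.001, 0.002]
[-0.3, 0.9, -31.0] [-0.003, -0.001, 0.002]
```

Emit:
{"op": "send_rows", "data": {
  "commands": [1, 0, 0, -10, 0, 0, 0, 1, 0, 0, -20, 0, 0, 0, 1, 0, 0, -35, 0, 0, 0, 1, 0, 0, -40, 0, 0, 0, 1, 0, 0, -10, 0, 0, 0, 1, 0, 0, 0, 0, 0, 0]
}}

```text
t: 9.35
eef_pos: [0.4914, 0.1622, 0.1888]
ee_rot: [-0.003, 0.863, -0.505, 0.003]
contact_force: [0.4, -0.8, -1.2]
width: 0.0256
```

```bash
python3 - <<'E'
from h import *
plan((.482,-.182,.17),-19)
snap("wrist","w11");snap("scene","s11");snap("top","t11")
a=cv2.imread("pics/w11.png");b=cv2.imread("pics/s11.png")
cv2.imwrite("pics/w11c.png",cv2.resize(np.vstack([a[150:384,100:412],b[120:315,120:432]]),None,fx=1.4,fy=1.4))
E
```

```text
t 9.35 at [0.4914 0.1622 0.1888] yaw -60.62 d [  -9.4 -344.2  -18.8] F [ 0.4 -0.8 -1.2] w 0.0256 n 8
[36.9, 22.2, 2.2] [-0.001, -0.001, -0.091]
[34.7, 25.4, 2.2] [-0.001, -0.001, -0.091]
[32.3, 28.5, 2.2] [-0.001, -0.001, -0.091]
[29.6, 31.3, 2.2] [-0.001, -0.001, -0.091]
[26.6, 33.8, 2.3] [-0.001, -0.001, -0.091]
[23.5, 36.1, 2.3] [-0.001, -0.001, -0.091]
[20.1, 38.1, 2.3] [-0.001, -0.001, -0.091]
[16.6, 39.7, 2.3] [-0.001, -0.001, -0.091]
```

View pics/w11c.png

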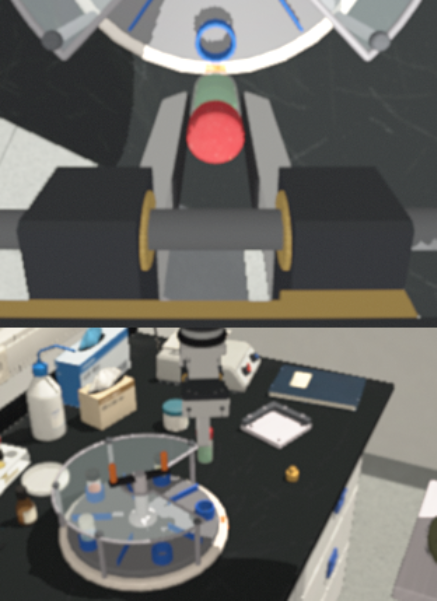

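Vial is out of the collar, hanging straight between the fingers; collar is right at the mark. Carry to the plate.

Emit:
{"op": "send_rows", "data": {
  "commands": [1, 37, 22, 1, 0, 0, -0.091, 1, 35, 25, 2, 0, 0, -0.091, 1, 32, 28, 2, 0, 0, -0.091, 1, 30, 31, 2, 0, 0, -0.091, 1, 27, 34, 2, 0, 0, -0.091, 1, 23, 36, 2, 0, 0, -0.091, 1, 20, 38, 2, 0, 0, -0.091, 1, 8, 18, 2, 0, 0, -0.091]
}}

```text
t: 10.3
eef_pos: [0.4815, -0.1672, 0.1585]
ee_rot: [-0.001, 0.989, -0.148, -0.007]
contact_force: [0.8, 1.1, -0.0]
width: 0.0253
```

```bash
python3 - <<'E'
from h import *
plan((.482,-.182,.12),-19)
c=cal("wrist");snap("wrist","w12")
C2=np.array([.4918,-.199]);ex=np.array([.946,-.324]);ey=np.array([.324,.946])
pts=[np.r_[C2+x*ex+y*ey,z] for x,y,z in[(.040,-.040,.026),(.040,.055,.026),(-.055,-.040,.026),(-.055,.055,.012),(.055,.055,.026)]]
print(proj(c,pts))
a=cv2.imread("pics/w12.png");cv2.imwrite("pics/w12c.png",cv2.resize(a,(800,600),interpolation=cv2.INTER_CUBIC))
print(proj(c,pts)*1.5625)
E
```

```text
t 10.3 at [ 0.4815 -0.1672  0.1585] yaw -17.04 d [  0.5 -14.8 -38.5] F [ 0.8  1.1 -0. ] w 0.0253 n 1
[5.4, 14.0, 38.4] [-0.0, 0.013, 0.034]
[[303.56467806 234.14715903]
 [310.61897891 156.55905306]
 [225.21264217 231.36530741]
 [226.88469579 151.57334991]
 [324.04000166 157.03447567]]
[[474.31980947 365.85493598]
 [485.34215455 244.62352041]
 [351.89475339 361.50829283]
 [354.50733717 236.83335924]
 [506.3125026  245.36636824]]
```

View pics/w12c.png

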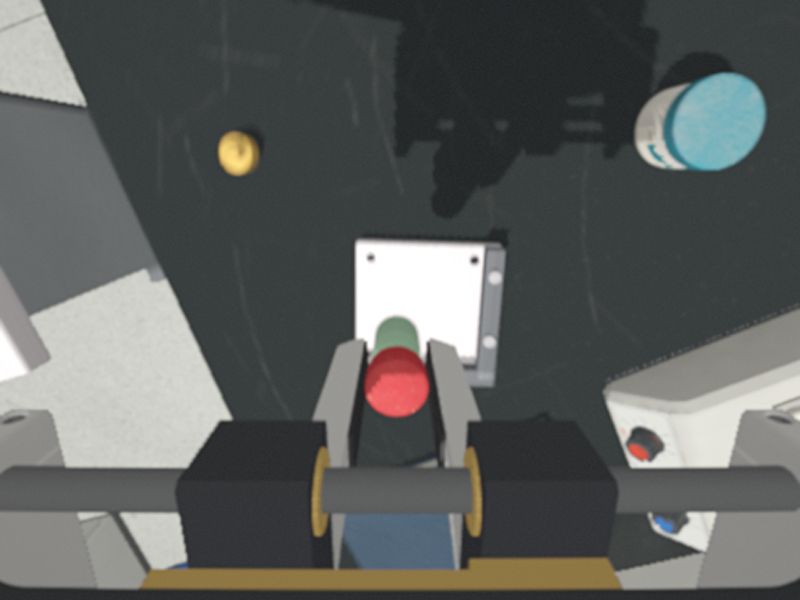

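Plate corners appear within a few px of my prediction (e.g. rail corner (485,247)). Lower over the open part.

Emit:
{"op": "send_rows", "data": {
  "commands": [1, 5, 8, 20, 0, 0.006, 0.017, 1, 3, 6, 30, 0, 0.006, 0.017, 1, 0, 0, 25, 0, 0, 0, 1, 0, 0, 12, 0, 0, 0, 1, 0, 0, 5, 0, 0, 0, 1, 0, 0, 0, 0, 0, 0]
}}

```text
t: 10.95
eef_pos: [0.4814, -0.1836, 0.0571]
ee_rot: [-0.001, 0.986, -0.165, -0.005]
contact_force: [-0.8, 0.5, -0.5]
width: 0.0252
```

```bash
python3 - <<'E'
from h import *
plan((.485,-.182,.06),-19)
snap("scene","s13");snap("wrist","w13")
b=cv2.imread("pics/s13.png");a=cv2.imread("pics/w13.png")
cv2.imwrite("pics/s13c.png",np.hstack([cv2.resize(b[130:230,250:350],(400,400),interpolation=cv2.INTER_CUBIC),cv2.resize(a[150:300,180:330],(400,400),interpolation=cv2.INTER_CUBIC)]))
E
```

```text
t 10.95 at [ 0.4814 -0.1836  0.0571] yaw -19.05 d [3.6 1.6 2.9] F [-0.8  0.5 -0.5] w 0.0252 n 1
[2.8, -2.7, -2.9] [-0.001, 0.011, -0.001]
```

View pics/s13c.png

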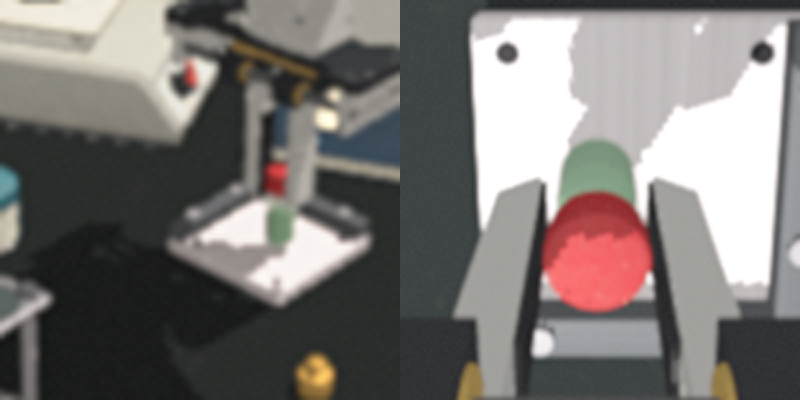

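Emit:
{"op": "send_rows", "data": {
  "commands": [1, 0, 0, 4, 0, 0.01, 0, 1, 0, 0, 2, 0, 0, 0, 1, 0, 0, 0, 0, 0, 0]
}}

```text
t: 11.35
eef_pos: [0.4831, -0.1841, 0.054]
ee_rot: [0.0, 0.986, -0.165, 0.003]
contact_force: [1.0, -0.1, -0.5]
width: 0.0252
```

Emit:
{"op": "send_rows", "data": {
  "commands": [1, 0, 0, 1, 0, 0, 0, 1, 0, 0, 1, 0, 0, 0]
}}

```text
t: 11.55
eef_pos: [0.4834, -0.1843, 0.0525]
ee_rot: [0.0, 0.986, -0.165, 0.003]
contact_force: [-0.3, 0.6, -0.9]
width: 0.0251
```

Emit:
{"op": "send_rows", "data": {
  "commands": [1, 0, 0, 1, 0, 0, 0, 1, 0, 0, 0, 0, 0, 0]
}}

```text
t: 11.75
eef_pos: [0.4834, -0.1843, 0.0514]
ee_rot: [0.0, 0.986, -0.165, 0.003]
contact_force: [-0.4, -0.3, -0.7]
width: 0.025
```

Emit:
{"op": "send_rows", "data": {
  "commands": [1, 0, 0, 1, 0, 0, 0, 1, 0, 0, 0.5, 0, 0, 0]
}}

```text
t: 11.95
eef_pos: [0.4835, -0.1843, 0.0498]
ee_rot: [0.0, 0.986, -0.165, 0.003]
contact_force: [0.4, 0.5, 0.3]
width: 0.0252
```

Emit:
{"op": "send_rows", "data": {
  "commands": [1, 0, 0, 1, 0, 0, 0, 1, 0, 0, 0, 0, 0, 0]
}}

```text
t: 12.15
eef_pos: [0.4835, -0.1844, 0.0488]
ee_rot: [0.0, 0.986, -0.165, 0.003]
contact_force: [-0.1, 0.9, 0.3]
width: 0.0249
```

```bash
python3 - <<'E'
from h import *
for _ in range(1):
    plan((.485,-.182,.05),-19)
snap("scene","s14");snap("wrist","w14")
b=cv2.imread("pics/s14.png");a=cv2.imread("pics/w14.png")
cv2.imwrite("pics/s14c.png",np.hstack([cv2.resize(b[130:230,250:350],(400,400),interpolation=cv2.INTER_CUBIC),cv2.resize(a[150:300,180:330],(400,400),interpolation=cv2.INTER_CUBIC)]))
E
```

```text
t 12.15 at [ 0.4835 -0.1844  0.0488] yaw -19.02 d [1.5 2.4 1.2] F [-0.1  0.9  0.3] w 0.0249 n 1
[0.6, -2.7, -1.2] [-0.0, -0.007, -0.0]
```

View pics/s14c.png

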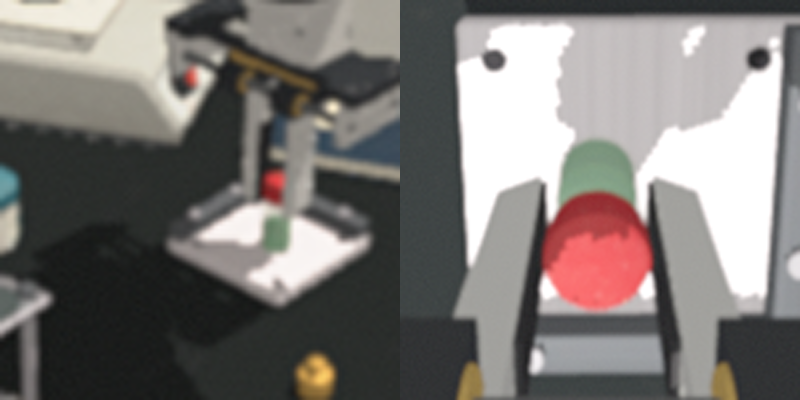

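Emit:
{"op": "send_rows", "data": {
  "commands": [1, 0, 0, 1, 0, 0, 0, 1, 0, 0, 0, 0, 0, 0]
}}

```text
t: 12.45
eef_pos: [0.484, -0.1847, 0.0487]
ee_rot: [0.001, 0.986, -0.165, 0.004]
contact_force: [-0.1, -0.4, -0.5]
width: 0.0257
```

Emit:
{"op": "send_rows", "data": {
  "commands": [1, 0, 0, 1, 0, 0, 0, 1, 0, 0, 0, 0, 0, 0]
}}

```text
t: 12.65
eef_pos: [0.4844, -0.1851, 0.0486]
ee_rot: [0.001, 0.986, -0.165, 0.005]
contact_force: [0.2, -0.4, -1.0]
width: 0.025
```

Emit:
{"op": "send_rows", "data": {
  "commands": [1, 0, 0, 1, 0, 0, 0, 1, 0, 0, 0, 0, 0, 0]
}}

```text
t: 12.85
eef_pos: [0.4848, -0.1854, 0.0486]
ee_rot: [0.001, 0.986, -0.165, 0.005]
contact_force: [-0.5, 0.1, 0.1]
width: 0.025
```

Blocked at TCP z 0.0486, exactly the height expected for the foot on the plate, so it stands on it. Now slide diagonally, staying short of the stops.

Emit:
{"op": "send_rows", "data": {
  "commands": [1, 3, 3, 0.3, 0, -0.004, 0, 1, 4, 4, 0.3, 0, -0.004, 0, 1, 4, 4, 0.3, 0, 0, 0, 1, 4, 4, 0.3, 0, 0, 0, 1, 4, 4, 0.3, 0, 0, 0, 1, 0, 0, 0, 0, 0, 0]
}}

```text
t: 13.45
eef_pos: [0.4958, -0.2088, 0.0479]
ee_rot: [-0.001, 0.986, -0.165, -0.001]
contact_force: [0.8, 0.5, 3.9]
width: 0.0254
```

```bash
cat > pl.py <<'E'
from h import *
import sys
s=ctrl.sense();P=np.array(s["eef_pos"]);C2=np.array([.4918,-.199]);ex=np.array([.946,-.324]);ey=np.array([.324,.946])
v=P[:2]-C2;print("plate tcp mm",np.round([v@ex*1000,v@ey*1000],1),"z",P[2])
plan((*(C2+.0275*(ex-ey)),.0486),-18.9,1)
n=sys.argv[1];c=cal("wrist");snap("scene","s"+n);snap("wrist","w"+n)
print("pred inner corner",proj(c,[np.r_[C2+.04*(ex-ey),z] for z in(.026,.012)]))
b=cv2.imread(f"pics/s{n}.png");a=cv2.imread(f"pics/w{n}.png")
cv2.imwrite(f"pics/p{n}.png",np.hstack([cv2.resize(b[130:230,260:360],(400,400),interpolation=cv2.INTER_CUBIC),cv2.resize(a[150:300,180:330],(400,400),interpolation=cv2.INTER_CUBIC)]))
E
python3 pl.py 15
```

```text
plate tcp mm [ 7. -8.] z 0.04790658232477668
t 13.45 at [ 0.4958 -0.2088  0.0479] yaw -18.99 d [ 13.1 -25.1   0.7] F [0.8 0.5 3.9] w 0.0254 n 1
[20.6, 19.5, -0.8] [-0.002, 0.003, -0.002]
pred inner corner [[296.19606038 252.96433879]
 [293.85769328 244.64703239]]
```

View pics/p15.png

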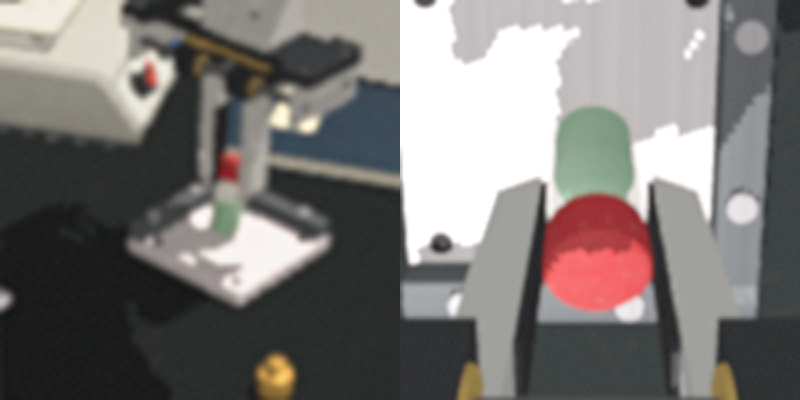

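The foot lags (vial leaning, Fz 3.9 N: I pressed too hard and grip is high). I'll open a little so it stands straight, and regrip lower on the body.

Emit:
{"op": "send_rows", "data": {
  "commands": [0.7, 0, 0, 0, 0, 0, 0, 0.65, 0, 0, 0, 0, 0, 0, 0.6, 0, 0, 0, 0, 0, 0, 0.6, 0, 0, 0, 0, 0, 0]
}}

```text
t: 13.95
eef_pos: [0.4951, -0.208, 0.0469]
ee_rot: [-0.001, 0.986, -0.165, -0.002]
contact_force: [-0.5, 0.9, 0.3]
width: 0.0377
```

```bash
python3 pl.py 16
```

```text
plate tcp mm [ 6.  -7.4] z 0.0469484555897039
t 13.95 at [ 0.4951 -0.208   0.0469] yaw -18.96 d [ 13.8 -25.9   1.7] F [-0.5  0.9  0.3] w 0.0377 n 1
[21.5, 20.0, -1.8] [-0.002, 0.005, -0.001]
pred inner corner [[297.50382114 254.24880782]
 [295.10800381 245.83354267]]
```

View pics/p16.png

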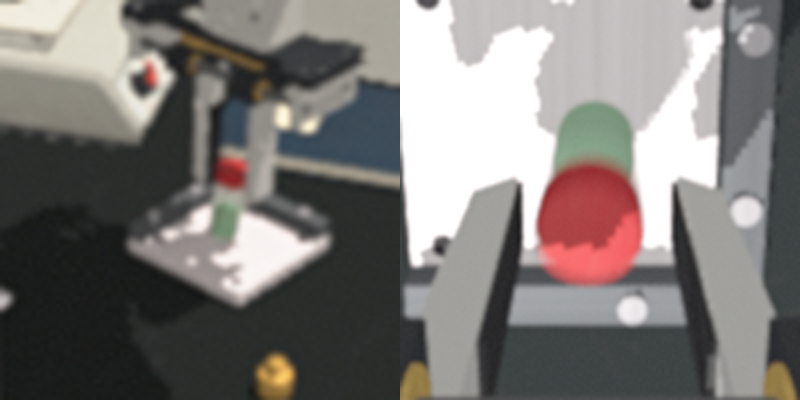

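```bash
python3 - <<'E'
from h import *
c=cal("wrist");C2=np.array([.4918,-.199]);ex=np.array([.946,-.324]);ey=np.array([.324,.946])
im=cv2.imread("pics/w16.png");H=cv2.cvtColor(im,cv2.COLOR_BGR2HSV)
m=cv2.inRange(H,np.array((0,130,80)),np.array((4,255,255)))|cv2.inRange(H,np.array((172,130,80)),np.array((180,255,255)));m[300:]=0
x,y,w,h=cv2.boundingRect(max(cv2.findContours(m,0,2)[0],key=cv2.contourArea));print(x,y,w,h)
cen=(x+w/2-.5,y+h-w/2-.5)
p=onz(c,[cen],.072)[0];v=p[:2]-C2;print(p,"plate",v@ex*1000,v@ey*1000)
# body foot: green
m=cv2.inRange(H,np.array((45,40,60)),np.array((85,255,220)));m[:150]=0;m[300:]=0
x,y,w,h=cv2.boundingRect(max(cv2.findContours(m,0,2)[0],key=cv2.contourArea));print(x,y,w,h)
p=onz(c,[(x+w/2-.5,y)],.012)[0];v=p[:2]-C2;print("foot far edge plate",v@ex*1000,v@ey*1000)
E
```

```text
232 212 38 44
[ 0.49436278 -0.2018312   0.072     ] plate 3.341699275259696 -1.8479747646205142
239 189 27 24
foot far edge plate 3.7089130939862693 10.120029599153145
```

Vial stands upright at plate (3.5, −2.2) mm (cap and foot agree). Recentre, go lower, regrip.

Emit:
{"op": "send_rows", "data": {
  "commands": [0.6, -2.5, -5.5, 0, 0, 0.005, 0, 0.6, 0, 0, 8, 0, 0, 0, 0.6, 0, 0, 6, 0, 0, 0, 0.6, 0, 0, 0, 0, 0, 0]
}}

```text
t: 14.45
eef_pos: [0.4943, -0.2012, 0.0316]
ee_rot: [-0.001, 0.986, -0.165, 0.0]
contact_force: [-0.8, -0.2, -0.0]
width: 0.0379
```

```bash
python3 pl.py 17
```

```text
plate tcp mm [ 3.1 -1.2] z 0.031642141842281944
t 14.45 at [ 0.4943 -0.2012  0.0316] yaw -18.95 d [ 14.6 -32.8  17. ] F [-0.8 -0.2 -0. ] w 0.0379 n 1
[24.4, 26.2, -17.0] [-0.002, -0.001, -0.001]
pred inner corner [[303.88361126 271.81552456]
 [300.88525544 261.8917074 ]]
```

View pics/p17.png

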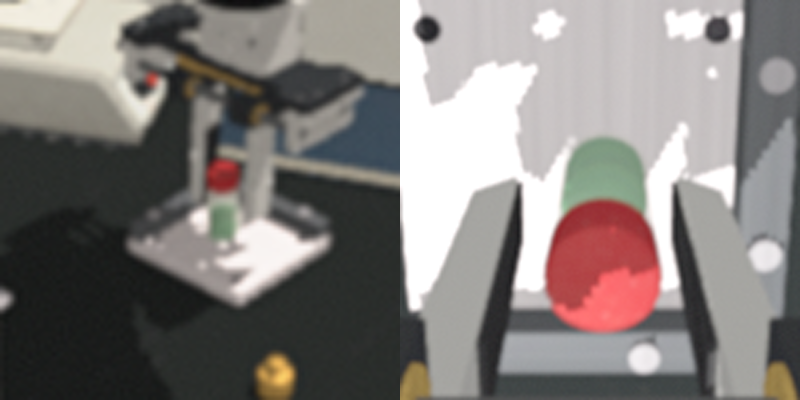

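Vial upright and centred between fingers. Regrip and slide without pressing.

Emit:
{"op": "send_rows", "data": {
  "commands": [0.7, 0, 0, 0, 0, 0, 0, 0.8, 0, 0, 0, 0, 0, 0, 0.85, 0, 0, 0, 0, 0, 0, 1, 0, 0, 0, 0, 0, 0, 1, 0, 0, 0, 0, 0, 0],
  "newtons": 8
}}

```text
t: 15.05
eef_pos: [0.4949, -0.2017, 0.0328]
ee_rot: [-0.001, 0.986, -0.165, 0.001]
contact_force: [-0.2, -0.0, -0.2]
width: 0.0255
```

Emit:
{"op": "send_rows", "data": {
  "commands": [1, 3, 3, 0, 0, 0, 0, 1, 3, 3, 0, 0, 0, 0, 1, 3, 3, 0, 0, 0, 0, 1, 3, 3, 0, 0, 0, 0, 1, 3, 3, 0, 0, 0, 0, 1, 0, 0, 0, 0, 0, 0]
}}

```text
t: 15.65
eef_pos: [0.5052, -0.2229, 0.0328]
ee_rot: [-0.0, 0.986, -0.165, 0.001]
contact_force: [0.1, 0.2, -0.0]
width: 0.0254
```

```bash
python3 pl.py 18
```

```text
plate tcp mm [ 20.4 -18.3] z 0.03284737084779586
t 15.65 at [ 0.5052 -0.2229  0.0328] yaw -18.98 d [  3.7 -11.   15.8] F [ 0.1  0.2 -0. ] w 0.0254 n 1
[7.1, 9.2, -15.7] [-0.001, -0.003, -0.001]
pred inner corner [[281.35573203 250.77145392]
 [279.6273823  241.93858222]]
```

View pics/p18.png

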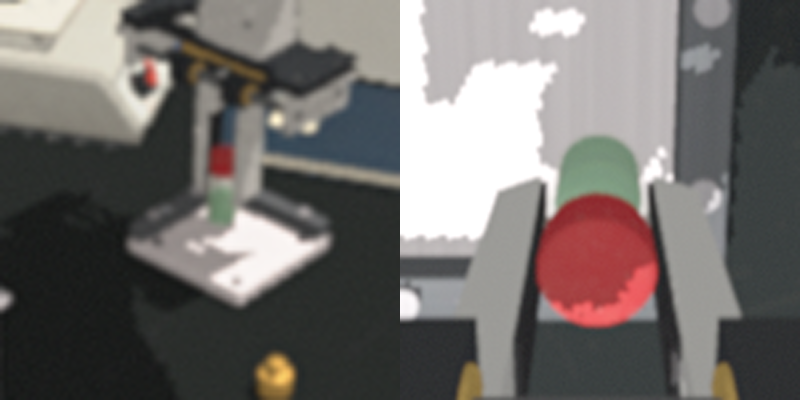

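Emit:
{"op": "send_rows", "data": {
  "commands": [1, 0, 0, 0.6, 0, 0, 0, 1, 0, 0, 0, 0, 0, 0]
}}

```text
t: 15.95
eef_pos: [0.505, -0.2223, 0.0324]
ee_rot: [-0.0, 0.986, -0.165, 0.001]
contact_force: [0.6, -1.0, 0.6]
width: 0.0254
```

Emit:
{"op": "send_rows", "data": {
  "commands": [1, 0, 0, 0.6, 0, 0, 0, 1, 0, 0, 0, 0, 0, 0]
}}

```text
t: 16.15
eef_pos: [0.5053, -0.2223, 0.0324]
ee_rot: [-0.0, 0.986, -0.165, 0.002]
contact_force: [1.0, 0.4, -0.7]
width: 0.0253
```

On the plate (z won't go below 0.0324). Continue toward the stops.

Emit:
{"op": "send_rows", "data": {
  "commands": [1, 2, 2, 0.1, 0, 0, 0, 1, 2, 2, 0.1, 0, 0, 0, 1, 2, 2, 0.1, 0, 0, 0, 1, 0, 0, 0, 0, 0, 0]
}}

```text
t: 16.55
eef_pos: [0.5093, -0.2298, 0.0324]
ee_rot: [-0.001, 0.986, -0.164, 0.001]
contact_force: [-0.4, 0.3, 2.8]
width: 0.0253
```

Emit:
{"op": "send_rows", "data": {
  "commands": [1, 1, 1, 0.1, 0, 0, 0, 1, 0, 0, 0, 0, 0, 0]
}}

```text
t: 16.75
eef_pos: [0.51, -0.2311, 0.0324]
ee_rot: [-0.001, 0.986, -0.165, 0.001]
contact_force: [-0.6, 1.2, 3.2]
width: 0.0255
```

```bash
python3 pl.py 19
```

```text
plate tcp mm [ 27.6 -24.5] z 0.032355131706775425
t 16.75 at [ 0.51   -0.2311  0.0324] yaw -18.94 d [-1.1 -2.8 16.2] F [-0.6  1.2  3.2] w 0.0255 n 1
[-0.1, 3.0, -16.3] [-0.002, -0.002, -0.001]
pred inner corner [[271.86150001 243.56847921]
 [270.6954107  235.09883558]]
```

View pics/p19.png

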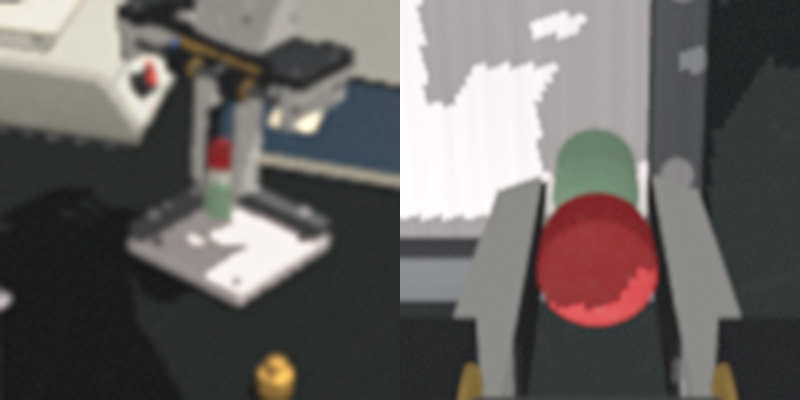

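Gap to +x rail about 2–3 mm remaining. Small +x steps until blocked.

Emit:
{"op": "send_rows", "data": {
  "commands": [1, 1, 0, 0, 0, 0, 0, 1, 0, 0, 0, 0, 0, 0]
}}

```text
t: 17.05
eef_pos: [0.5108, -0.2315, 0.0324]
ee_rot: [-0.001, 0.986, -0.164, 0.001]
contact_force: [-0.1, 0.8, 4.2]
width: 0.0253
```

Emit:
{"op": "send_rows", "data": {
  "commands": [1, 1, 0, 0, 0, 0, 0, 1, 0, 0, 0, 0, 0, 0]
}}

```text
t: 17.25
eef_pos: [0.5117, -0.2318, 0.0323]
ee_rot: [-0.001, 0.986, -0.164, 0.001]
contact_force: [-0.8, 0.7, 4.1]
width: 0.0254
```

Emit:
{"op": "send_rows", "data": {
  "commands": [1, 1, 0, 0, 0, 0, 0, 1, 0, 0, 0, 0, 0, 0]
}}

```text
t: 17.45
eef_pos: [0.5118, -0.2319, 0.0323]
ee_rot: [-0.001, 0.986, -0.164, -0.0]
contact_force: [-3.4, 1.8, 4.8]
width: 0.0256
```

```bash
python3 pl.py 20
```

```text
plate tcp mm [ 29.6 -24.6] z 0.03228821284335321
t 17.45 at [ 0.5118 -0.2319  0.0323] yaw -18.92 d [-2.9 -2.1 16.3] F [-3.4  1.8  4.8] w 0.0256 n 1
[-2.1, 2.9, -16.3] [-0.002, 0.001, -0.0]
pred inner corner [[269.12121864 243.44863483]
 [268.17539617 234.97593868]]
```

View pics/p20.png

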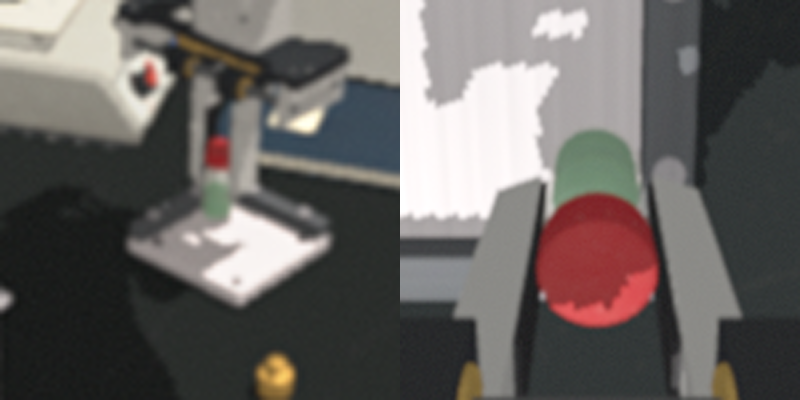

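+x stop reached (blocked, −3.4 N). Now toward −y.

Emit:
{"op": "send_rows", "data": {
  "commands": [1, 0, 1, -0.2, 0, 0, 0, 1, 0, 0, 0, 0, 0, 0]
}}

```text
t: 17.75
eef_pos: [0.5115, -0.2326, 0.0324]
ee_rot: [-0.001, 0.986, -0.164, -0.0]
contact_force: [-1.3, 2.0, 4.1]
width: 0.0252
```

Emit:
{"op": "send_rows", "data": {
  "commands": [1, 0, 1, 0, 0, 0, 0, 1, 0, 0, 0, 0, 0, 0]
}}

```text
t: 17.95
eef_pos: [0.5113, -0.2334, 0.0324]
ee_rot: [-0.001, 0.986, -0.164, -0.0]
contact_force: [-1.6, 2.9, 3.7]
width: 0.0255
```

Emit:
{"op": "send_rows", "data": {
  "commands": [1, 0, 1, 0, 0, 0, 0, 1, 0, 0, 0, 0, 0, 0]
}}

```text
t: 18.15
eef_pos: [0.5109, -0.2343, 0.0324]
ee_rot: [-0.002, 0.986, -0.164, -0.0]
contact_force: [-1.2, 2.3, 3.8]
width: 0.0254
```

```bash
python3 pl.py 21
```

```text
plate tcp mm [ 29.5 -27.2] z 0.032418454073508234
t 18.15 at [ 0.5109 -0.2343  0.0324] yaw -18.92 d [-2.   0.4 16.2] F [-1.2  2.3  3.8] w 0.0254 n 1
[-2.1, 0.3, -16.2] [-0.003, 0.001, -0.0]
pred inner corner [[269.26362033 240.21055025]
 [268.31057273 231.92627701]]
```

View pics/p21.png

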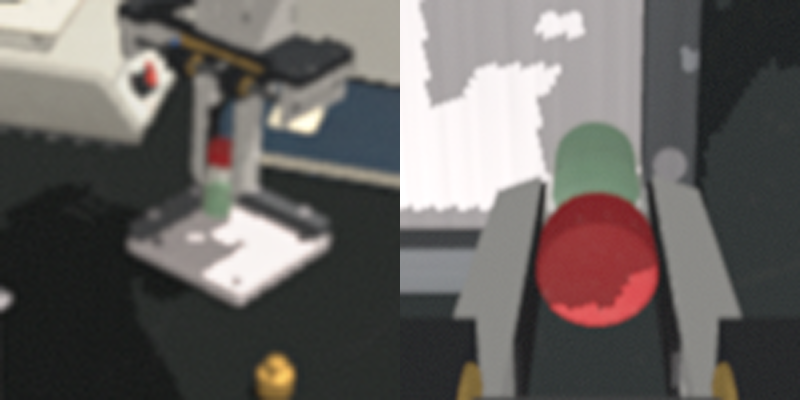

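```bash
python3 - <<'E'
from h import *
a=cv2.imread("pics/w21.png");cv2.imwrite("pics/w21m.png",cv2.resize(a[170:270,150:290],(798,570),interpolation=cv2.INTER_CUBIC))
c=cal("wrist");C2=np.array([.4918,-.199]);ex=np.array([.946,-.324]);ey=np.array([.324,.946])
for x,y,z in[(-.01,-.04,.012),(-.01,-.04,.026),(.0,-.04,.012),(.0,-.04,.026),(.0275,-.015,.012)]:
    p=proj(c,[np.r_[C2+x*ex+y*ey,z]])[0];print(x,y,z,(p-[150,170])*5.7)
E
```

```text
-0.01 -0.04 0.012 [307.60355343 352.83794822]
-0.01 -0.04 0.026 [289.15123517 400.02435343]
0.0 -0.04 0.012 [380.90065642 352.91079374]
0.0 -0.04 0.026 [367.21481735 400.11656722]
0.0275 -0.015 0.012 [582.40289699 179.53686879]
```

View pics/w21m.png

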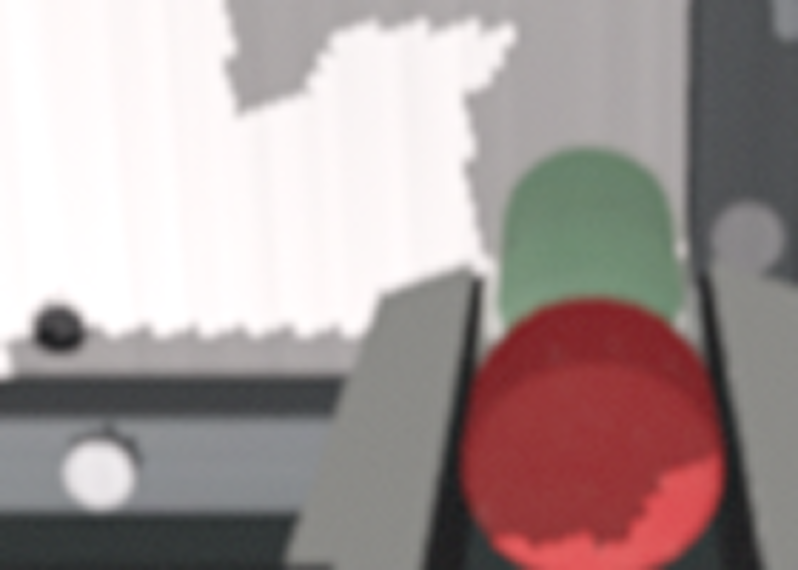

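```bash
python3 - <<'E'
from h import *
c=cal("wrist");C2=np.array([.4918,-.199]);ex=np.array([.946,-.324]);ey=np.array([.324,.946])
f=lambda x,y:(150+x/5.7,170+y/5.7)
def pl(n,px,z):
    v=onz(c,[f(*px)],z)[0][:2]-C2;print(n,np.round([v@ex*1000,v@ey*1000],1))
pl("cap top ctr",(594,493),.072);pl("cap left",(463,493),.072);pl("cap right",(725,493),.072)
pl("foot far",(588,147),.012);pl("foot far",(588,147),.014);pl("foot L",(502,235),.02);pl("foot R",(672,235),.02)
pl("rail -y base",(200,376),.012);pl("rail -y top",(200,416),.026)
pl("rail +x edge as base",(690,150),.012);pl("as top",(690,150),.026);pl("outer rail top",(798,150),.026)
E
```

```text
cap top ctr [ 28.9 -26.7]
cap left [ 16.1 -26.7]
cap right [ 41.8 -26.7]
foot far [ 28.2 -10.5]
foot far [28.2 -9.8]
foot L [ 17.2 -19.7]
foot R [ 39.  -19.7]
rail -y base [-24.9 -43.5]
rail -y top [-21.6 -42.3]
rail +x edge as base [ 41.6 -10.9]
as top [40.7 -6.3]
outer rail top [53.9 -6.3]
```

In the wrist frame the +x stop is met (foot edge ≈40 vs face ≈41), but the foot lags in y (foot −22.5, cap −26.7, stop face −43). Release to stand it up again, recentre, regrip without pressing.

Emit:
{"op": "send_rows", "data": {
  "commands": [0.72, 0, 0, 0, 0, 0, 0, 0.68, 0, 0, 0, 0, 0, 0, 0.65, 0, 0, 0, 0, 0, 0, 0.65, 0, -3, 0, 0, 0, 0, 0.65, 0, 0, 0, 0, 0, 0]
}}

```text
t: 18.75
eef_pos: [0.512, -0.2319, 0.0317]
ee_rot: [-0.001, 0.986, -0.164, 0.0]
contact_force: [-0.3, 0.1, -0.1]
width: 0.0329
```

```bash
cat > v.py <<'E'
from h import *
import sys
n=sys.argv[1];s=ctrl.sense();C2=np.array([.4918,-.199]);ex=np.array([.946,-.324]);ey=np.array([.324,.946])
v=np.array(s["eef_pos"])[:2]-C2;print("tcp plate",np.round([v@ex*1000,v@ey*1000],1),"z",s["eef_pos"][2],"F",np.round(s["contact_force"],1),"w",s["width"],"t",s["t"])
M=q2m(s["ee_rot"]);print("tilt",M[:2,2].round(4),"yaw",yaw_of(M))
c=cal("wrist");a=ctrl.capture("wrist");a=cv2.cvtColor(a,cv2.COLOR_RGB2BGR);cv2.imwrite(f"pics/w{n}.png",a)
cv2.imwrite(f"pics/w{n}m.png",cv2.resize(a[170:270,150:290],(798,570),interpolation=cv2.INTER_CUBIC))
H=cv2.cvtColor(a,cv2.COLOR_BGR2HSV)
m=cv2.inRange(H,np.array((0,110,60)),np.array((4,255,255)))|cv2.inRange(H,np.array((170,110,60)),np.array((180,255,255)));m[320:]=0;m[:,:150]=0;m[:,350:]=0
x,y,w,h=cv2.boundingRect(max(cv2.findContours(m,0,2)[0],key=cv2.contourArea))
def pl(nm,px,z):
    v=onz(c,[px],z)[0][:2]-C2;print(nm,np.round([v@ex*1000,v@ey*1000],1))
print("cap box",x,y,w,h);pl("cap ctr",(x+w/2-.5,y+h-w/2-.5),.072)
m=cv2.inRange(H,np.array((45,40,50)),np.array((85,255,220)));m[:150]=0;m[320:]=0;m[:,:150]=0;m[:,350:]=0
x,y,w,h=cv2.boundingRect(max(cv2.findContours(m,0,2)[0],key=cv2.contourArea))
print("green",x,y,w,h);pl("foot far edge",(x+w/2-.5,y-.5),.013)
E
python3 v.py 22
```

```text
tcp plate [ 29.8 -24.6] z 0.03168966898172024 F [-0.3  0.1 -0.1] w 0.03293421660164959 t 18.75
tilt [0.0004 0.002 ] yaw -18.92802438870671
cap box 229 220 46 51
cap ctr [ 27.7 -18.1]
green 238 200 30 24
foot far edge [ 28.  -10.3]
```

View pics/w22m.png

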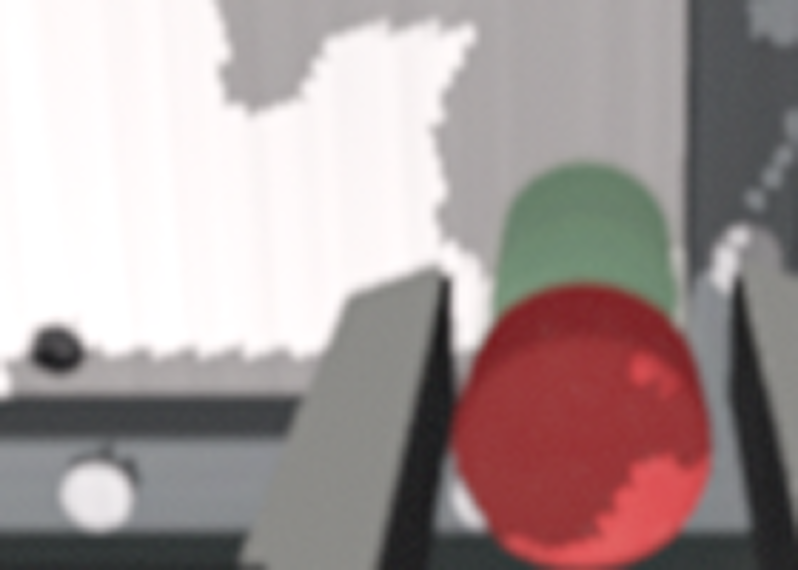

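Emit:
{"op": "send_rows", "data": {
  "commands": [0.65, 0, -2, 0, 0, 0, 0, 0.75, 0, 0, 0, 0, 0, 0, 0.85, 0, 0, 0, 0, 0, 0, 1, 0, 0, 0, 0, 0, 0, 1, 0, 0, 0, 0, 0, 0],
  "newtons": 10
}}

```text
t: 19.3
eef_pos: [0.5124, -0.2299, 0.0317]
ee_rot: [-0.001, 0.986, -0.164, -0.0]
contact_force: [-0.5, 0.6, 0.5]
width: 0.0254
```

Emit:
{"op": "send_rows", "data": {
  "commands": [1, 0, 2, 0, 0, 0, 0, 1, 0, 2, 0, 0, 0, 0, 1, 0, 0, 0, 0, 0, 0]
}}

```text
t: 19.6
eef_pos: [0.5111, -0.2338, 0.0317]
ee_rot: [-0.001, 0.986, -0.164, -0.0]
contact_force: [-0.2, 0.8, -0.1]
width: 0.0255
```

```bash
python3 v.py 23
```

```text
tcp plate [ 29.5 -26.7] z 0.031669555225531124 F [-0.2  0.8 -0.1] w 0.02545844696247757 t 19.6
tilt [-0.0001  0.0025] yaw -18.921412962647107
cap box 230 224 48 50
cap ctr [ 28.5 -21.4]
green 238 202 31 25
foot far edge [ 28.1 -13.9]
```

View pics/w23m.png

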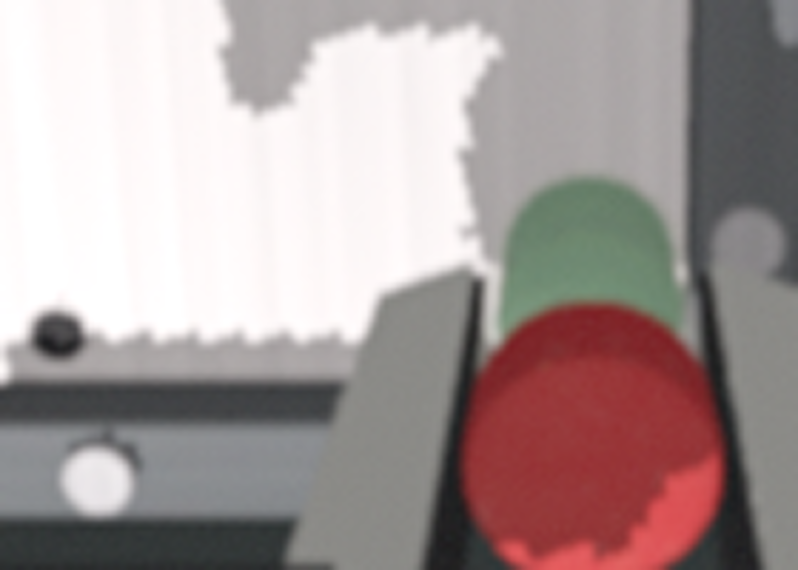

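Foot now follows (far edge −10.3 → −13.9). Goal ≈ −18.7.

Emit:
{"op": "send_rows", "data": {
  "commands": [1, 0, 1.5, 0, 0, 0, 0, 1, 0, 1.5, 0, 0, 0, 0, 1, 0, 0, 0, 0, 0, 0]
}}

```text
t: 19.95
eef_pos: [0.5101, -0.2367, 0.0317]
ee_rot: [-0.001, 0.986, -0.164, -0.0]
contact_force: [-0.9, 1.4, -0.1]
width: 0.0254
```

Emit:
{"op": "send_rows", "data": {
  "commands": [1, 0, 1, 0, 0, 0, 0, 1, 0, 0, 0, 0, 0, 0]
}}

```text
t: 20.15
eef_pos: [0.5097, -0.2378, 0.0317]
ee_rot: [-0.001, 0.986, -0.164, -0.0]
contact_force: [-0.4, 1.1, 0.1]
width: 0.0253
```

Emit:
{"op": "send_rows", "data": {
  "commands": [1, 0, 1, 0, 0, 0, 0, 1, 0, 0, 0, 0, 0, 0]
}}

```text
t: 20.35
eef_pos: [0.5094, -0.2388, 0.0317]
ee_rot: [-0.001, 0.986, -0.164, -0.0]
contact_force: [-0.2, 1.5, 0.5]
width: 0.0252
```

```bash
python3 v.py 24
```

```text
tcp plate [ 29.5 -31.9] z 0.03166955890655032 F [-0.2  1.5  0.5] w 0.02518557365661718 t 20.35
tilt [-0.0001  0.0026] yaw -18.91472414824369
cap box 230 224 48 50
cap ctr [ 28.5 -26.7]
green 238 202 31 25
foot far edge [ 28.1 -19.2]
```

Emit:
{"op": "send_rows", "data": {
  "commands": [1, 0, 1, 0, 0, 0, 0, 1, 0, 0, 0, 0, 0, 0]
}}

```text
t: 20.6
eef_pos: [0.5091, -0.2396, 0.0317]
ee_rot: [-0.001, 0.986, -0.164, -0.0]
contact_force: [-0.1, 1.6, 0.8]
width: 0.0254
```

Emit:
{"op": "send_rows", "data": {
  "commands": [1, 0, 1, 0, 0, 0, 0, 1, 0, 0, 0, 0, 0, 0]
}}

```text
t: 20.8
eef_pos: [0.5088, -0.2403, 0.0318]
ee_rot: [-0.002, 0.986, -0.164, -0.0]
contact_force: [-0.2, 1.3, 0.6]
width: 0.0251
```

```bash
python3 v.py 25
```

```text
tcp plate [ 29.5 -33.5] z 0.03180863020852829 F [-0.2  1.3  0.6] w 0.025117367075173404 t 20.8
tilt [0.0001 0.0033] yaw -18.91084081335088
cap box 230 223 48 51
cap ctr [ 28.5 -28.4]
green 238 201 31 26
foot far edge [ 28.1 -20. ]
```

View pics/w25m.png

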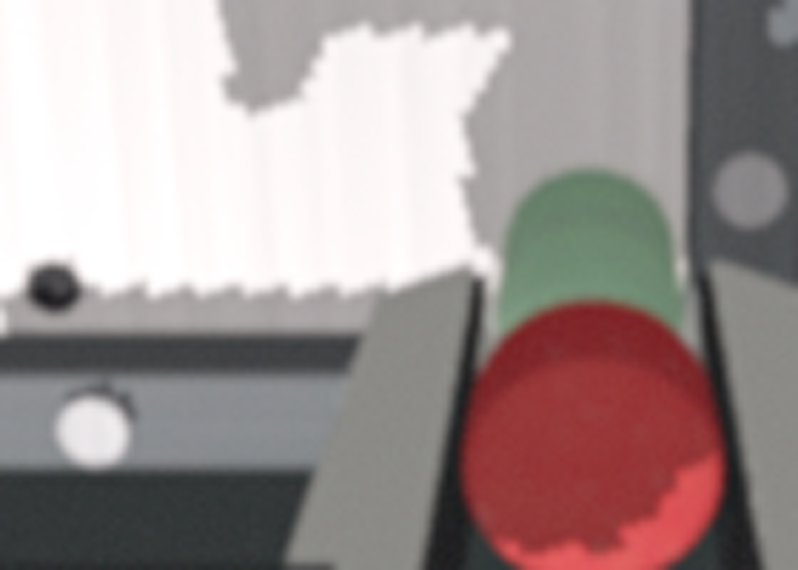

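Foot has begun to stop relative to the tool (−19.2→−20.0 for 1.6 mm): −y stop met. One more small push on both, then check.

Emit:
{"op": "send_rows", "data": {
  "commands": [1, 0, 1, 0, 0, 0, 0, 1, 1, 0, 0, 0, 0, 0]
}}

```text
t: 21.05
eef_pos: [0.5089, -0.2412, 0.0318]
ee_rot: [-0.002, 0.986, -0.164, -0.001]
contact_force: [-8.6, 5.9, 6.8]
width: 0.0258
```

Emit:
{"op": "send_rows", "data": {
  "commands": [1, 1, 0, 0, 0, 0, 0]
}}

```text
t: 21.15
eef_pos: [0.5089, -0.2412, 0.0318]
ee_rot: [-0.002, 0.986, -0.164, -0.002]
contact_force: [-8.8, 6.6, 9.4]
width: 0.0254
```

```bash
python3 v.py 26; python3 - <<'E'
from h import *
snap("scene","s26");b=cv2.imread("pics/s26.png");cv2.imwrite("pics/s26c.png",cv2.resize(b[130:230,260:360],(600,600),interpolation=cv2.INTER_CUBIC))
E
```

```text
tcp plate [ 29.9 -34.4] z 0.03177879742579015 F [-8.8  6.6  9.4] w 0.025418714043528235 t 21.15
tilt [-0.0041  0.0053] yaw -18.90216118762701
cap box 230 223 48 50
cap ctr [ 29.  -28.7]
green 238 200 31 26
foot far edge [ 28.4 -20.1]
```

View pics/s26c.png

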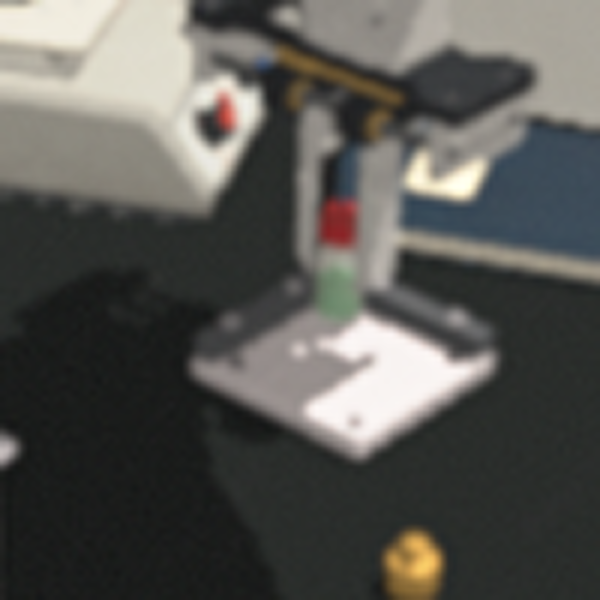

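Both stops push back (−8.8 N in x, +6.6 N in y) and the vial is seen in the corner. Release slowly.

Emit:
{"op": "send_rows", "data": {
  "commands": [0.74, 0, 0, 0, 0, 0, 0, 0.72, 0, 0, 0, 0, 0, 0, 0.7, 0, 0, 0, 0, 0, 0, 0.65, 0, 0, 0, 0, 0, 0, 0.6, 0, 0, 0, 0, 0, 0]
}}

```text
t: 21.75
eef_pos: [0.5088, -0.2422, 0.0317]
ee_rot: [-0.002, 0.986, -0.164, -0.002]
contact_force: [0.2, -0.2, 0.3]
width: 0.0369
```

```bash
python3 v.py 27
```

```text
tcp plate [ 30.1 -35.4] z 0.031714385977801636 F [ 0.2 -0.2  0.3] w 0.03686725000440854 t 21.75
tilt [-0.004   0.0039] yaw -18.909601057215284
cap box 229 219 45 50
cap ctr [ 27.8 -28. ]
green 237 198 30 24
foot far edge [ 27.4 -19.5]
```

View pics/w27m.png

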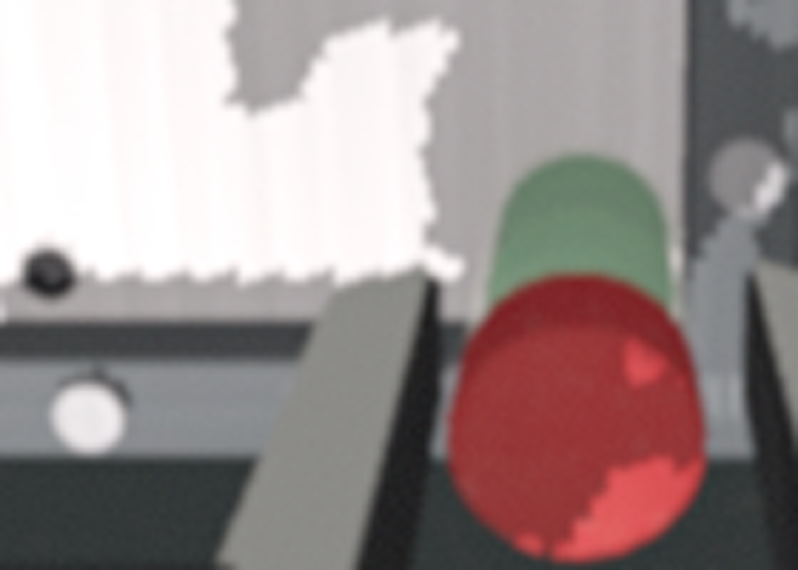

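```bash
python3 - <<'E'
import cv2,numpy as np
for n in("21","25","26","27"):
    a=cv2.imread(f"pics/w{n}.png").astype(int)
    for r in ((204,208,212) if n!="27" else (203,207,211)):
        print(n,r,[tuple(a[r,c]) for c in range(264,274)])
E
```

```text
21 204 [(np.int64(104), np.int64(125), np.int64(102)), (np.int64(106), np.int64(126), np.int64(104)), (np.int64(122), np.int64(135), np.int64(123)), (np.int64(148), np.int64(153), np.int64(152)), (np.int64(162), np.int64(165), np.int64(168)), (np.int64(154), np.int64(154), np.int64(159)), (np.int64(112), np.int64(110), np.int64(113)), (np.int64(74), np.int64(73), np.int64(72)), (np.int64(81), np.int64(80), np.int64(76)), (np.int64(85), np.int64(83), np.int64(81))]
21 208 [(np.int64(105), np.int64(126), np.int64(104)), (np.int64(104), np.int64(125), np.int64(102)), (np.int64(104), np.int64(125), np.int64(103)), (np.int64(118), np.int64(134), np.int64(120)), (np.int64(145), np.int64(153), np.int64(150)), (np.int64(147), np.int64(152), np.int64(153)), (np.int64(109), np.int64(111), np.int64(113)), (np.int64(77), np.int64(76), np.int64(75)), (np.int64(79), np.int64(77), np.int64(74)), (np.int64(84), np.int64(82), np.int64(80))]
21 212 [(np.int64(111), np.int64(134), np.int64(110)), (np.int64(110), np.int64(132), np.int64(109)), (np.int64(107), np.int64(127), np.int64(103)), (np.int64(111
[... 3812 characters left out ...]
nt64(162)), (np.int64(129), np.int64(129), np.int64(133)), (np.int64(90), np.int64(87), np.int64(89)), (np.int64(77), np.int64(77), np.int64(75)), (np.int64(83), np.int64(80), np.int64(79)), (np.int64(85), np.int64(83), np.int64(82))]
27 211 [(np.int64(107), np.int64(128), np.int64(106)), (np.int64(106), np.int64(127), np.int64(105)), (np.int64(118), np.int64(134), np.int64(119)), (np.int64(144), np.int64(152), np.int64(148)), (np.int64(155), np.int64(159), np.int64(160)), (np.int64(138), np.int64(140), np.int64(143)), (np.int64(98), np.int64(97), np.int64(98)), (np.int64(77), np.int64(75), np.int64(74)), (np.int64(85), np.int64(83), np.int64(82)), (np.int64(99), np.int64(97), np.int64(95))]
```

```bash
python3 - <<'E'
import cv2,numpy as np
for n in("22","23","24","25","26","27"):
    a=cv2.imread(f"pics/w{n}.png").astype(float)
    # rail base edge: columns 175-200, brightness drop below
    col=a[:,172:196].mean(axis=(1,2)); g=np.diff(col[215:245]); i=np.argmin(g)
    w=g[i-2:i+3];r=215+i+.5+ (w*np.arange(-2,3)).sum()/w.sum()
    # foot far edge: col 250-256 
    cf=a[185:215,250:256].mean(axis=1); sat=cf[:,1]-cf[:,2]; gg=np.diff(sat); j=np.argmax(gg);w2=gg[max(j-2,0):j+3]
    f=185+j+.5+(w2*np.arange(-2,3)).sum()/w2.sum()
    # x gap row f+10
    R=int(f+10); s=a[R,255:280]; gs=s[:,1]-s[:,2]; b=s.sum(1)/3
    e1=np.interp(-10,-gs[:15],np.arange(255,270)) ; k=np.argmin(np.diff(b)); 
    print(n,"rail",round(r,2),"foot",round(f,2),"dy px",round(r-f,2),"railx",255+k+.5)
E
```

```text
22 rail 238.78 foot 198.29 dy px 40.49 railx 269.5
23 rail 236.23 foot 200.78 dy px 35.45 railx 269.5
24 rail 230.0 foot 200.74 dy px 29.26 railx 269.5
25 rail 228.0 foot 199.36 dy px 28.64 railx 269.5
26 rail 227.01 foot 198.25 dy px 28.76 railx 269.5
27 rail 225.74 foot 196.84 dy px 28.9 railx 269.5
```

Foot-to-rail distance stayed constant (28.6–28.9 px) over the last 1.9 mm of push and through the release, so it's seated at −y; x gap likewise unchanged. Open further, retract up and check.

Emit:
{"op": "send_rows", "data": {
  "commands": [0.5, 0, 0, 0, 0, 0, 0, 0.5, 0, 0, -2, 0, 0, 0, 0.5, 0, 0, -10, 0, 0, 0, 0.5, 0, 0, -30, 0, 0, 0, 0.5, 0, 0, -45, 0, 0, 0, 0.5, 0, 0, -45, 0, 0, 0, 0.5, 0, 0, 0, 0, 0, 0]
}}

```text
t: 22.5
eef_pos: [0.5089, -0.2426, 0.1709]
ee_rot: [-0.002, 0.986, -0.164, -0.003]
contact_force: [0.7, -0.0, -0.5]
width: 0.0473
```

```bash
python3 - <<'E'
from h import *
plan((.40,-.10,.2),-19)
for n in("scene","top","wrist"): snap(n,n+"28")
a=cv2.imread("pics/wrist28.png");b=cv2.imread("pics/scene28.png")
cv2.imwrite("pics/p28.png",np.hstack([cv2.resize(b[130:230,260:360],(400,400),interpolation=cv2.INTER_CUBIC),cv2.resize(a[130:290,170:330],(400,400),interpolation=cv2.INTER_CUBIC)]))
E
```

```text
t 22.5 at [ 0.5089 -0.2426  0.1709] yaw -18.91 d [-108.9  142.6   29.1] F [ 0.7 -0.  -0.5] w 0.0473 n 5
[-29.9, -19.9, -5.6] [-0.0, 0.001, 0.0]
[-29.9, -19.9, -5.6] [-0.0, 0.001, 0.0]
[-29.9, -19.9, -5.7] [-0.0, 0.001, 0.0]
[-29.9, -19.9, -5.7] [-0.0, 0.001, 0.0]
[-29.9, -19.9, -5.8] [-0.0, 0.001, 0.0]
```

View pics/p28.png

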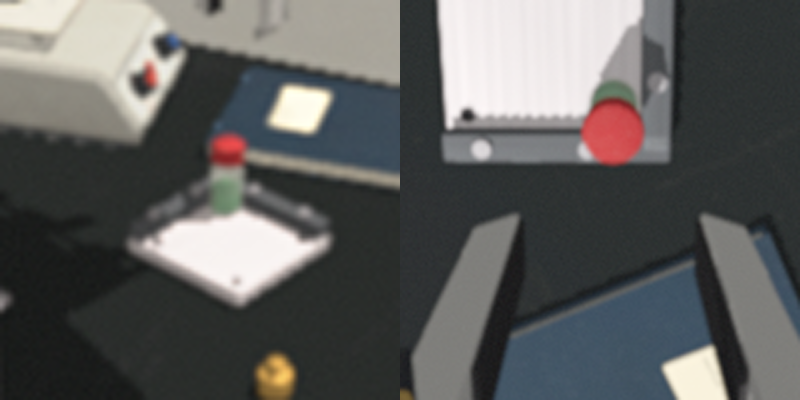

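Vial stands upright in the corner. Move clear for a full check.

Emit:
{"op": "send_rows", "data": {
  "commands": [0.5, 0, 0, -40, 0, 0, 0, 0.5, -45, 0, -10, 0, 0, 0, 0.5, -45, 0, 0, 0, 0, 0, 0.5, -45, 10, 0, 0, 0, 0, 0.5, -40, 20, 0, 0, 0, 0, 0.5, -20, 30, 0, 0, 0, 0, 0.5, 0, 0, 0, 0, 0, 0]
}}

```text
t: 23.35
eef_pos: [0.2947, -0.2322, 0.21]
ee_rot: [-0.006, 0.986, -0.163, -0.014]
contact_force: [-0.0, 0.1, 0.6]
width: 0.0468
```

```bash
python3 - <<'E'
from h import *
s=ctrl.sense();print(s["eef_pos"],s["t"])
for n in("scene","top"): snap(n,n+"29")
t=cv2.imread("pics/top29.png");b=cv2.imread("pics/scene29.png")
cv2.imwrite("pics/t29c.png",np.hstack([cv2.resize(t[92:292,120:420],(795,530),interpolation=cv2.INTER_CUBIC)]))
cv2.imwrite("pics/t29p.png",np.hstack([cv2.resize(t[200:280,335:415],(400,400),interpolation=cv2.INTER_CUBIC),cv2.resize(b[150:220,275:345],(400,400),interpolation=cv2.INTER_CUBIC)]))
E
```

```text
[ 0.29465058 -0.23215417  0.21004892] 23.35
```

View pics/t29c.png

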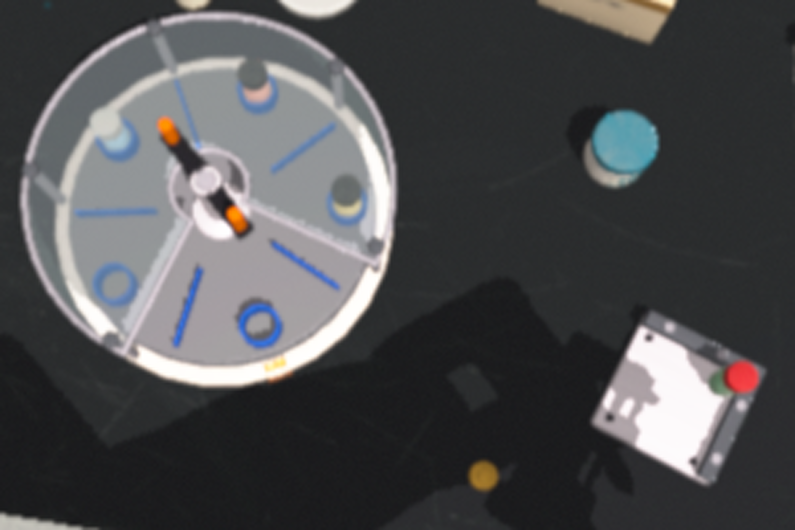

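View pics/t29p.png

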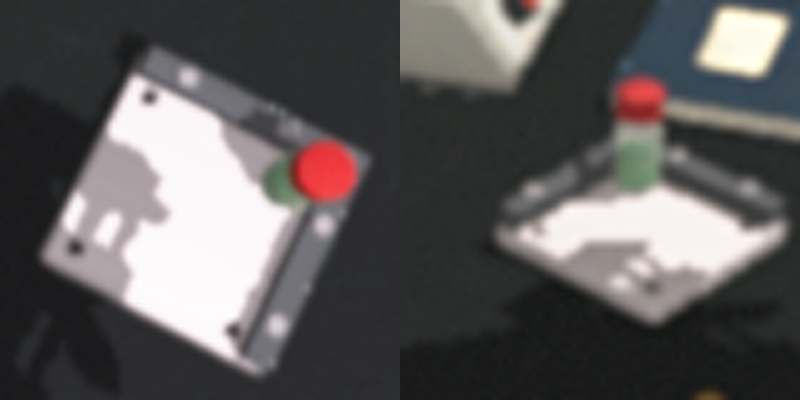

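```bash
python3 - <<'E'
from h import *
c=cal("top");p=lambda x,y:(335+(x+.5)/5-.5,200+(y+.5)/5-.5)
t=cv2.imread("pics/top29.png");H=cv2.cvtColor(t,cv2.COLOR_BGR2HSV)
m=cv2.inRange(H,np.array((0,120,80)),np.array((5,255,255)))|cv2.inRange(H,np.array((170,120,80)),np.array((180,255,255)));m[:200]=0;m[:,:335]=0;m[:,420:]=0
cnt=max(cv2.findContours(m,0,2)[0],key=cv2.contourArea);(x,y),r=cv2.minEnclosingCircle(cnt);M=cv2.moments(m,True);print((x,y),r,M["m10"]/M["m00"],M["m01"]/M["m00"])
v=onz(c,[(M["m10"]/M["m00"],M["m01"]/M["m00"])],.0715)[0]
# plate frame from top view, rail outer corners z=.026
A,B,D=[onz(c,[p(*q)],.026)[0] for q in((150,44),(371,157),(265,378))]
ey=(A-B)[:2];print(np.linalg.norm(ey));ey/=np.linalg.norm(ey);ex2=(B-D)[:2]
E0=onz(c,[p(40,257)],.012)[0]
ctr=(B[:2]+E0[:2])/2; ex=np.array([ey[1],-ey[0]]);d=v[:2]-ctr
print("centre",ctr,"plate yaw",np.degrees(np.arctan2(ex[1],ex[0])),"vial in plate",d@ex*1000,d@ey*1000)
def cen(f,lo,hi,box):
    h=cv2.cvtColor(cv2.imread(f),cv2.COLOR_BGR2HSV);m=cv2.inRange(h,np.array(lo),np.array(hi));x0,y0,x1,y1=box;q=m[y0:y1,x0:x1];M=cv2.moments(q,True);return x0+M["m10"]/M["m00"],y0+M["m01"]/M["m00"]
for f in("pics/top0.png","pics/top29.png"):
    print(f,cen(f,(10,100,60),(28,255,255),(290,255,320,290)),cen(f,(85,80,60),(105,255,255),(335,125,375,170)))
E
```

```text
(399.11627197265625, 234.22093200683594) 6.5071330070495605 399.248 233.736
0.11040749146158456
centre [ 0.49202005 -0.1993441 ] plate yaw -18.609301918446448 vial in plate 27.11922439696823 -27.654447542977913
pics/top0.png (302.07964601769913, 271.21238938053096) (355.6219512195122, 144.97560975609755)
pics/top29.png (301.9816513761468, 271.10091743119267) (355.5795918367347, 144.97142857142856)
```

```bash
python3 -c "
from h import *
print(ctrl.sense()['t'],ctrl.sense()['contact_force']);print(ctrl.close_job())"
```

```text
23.45 [0.27368017 0.12864209 0.26165898]
the job is handed in; nothing more can be done
None
```

The red-capped vial is standing upright on the reading plate against both dark stops, and the job was handed in at 23.45 s. I turned the carousel about 86° clockwise by its peg, overshooting by about 2° and nudging back. Then I lifted the vial out, stood it on the open part of the plate, slid it into the corner and let go.

**At the mark:** before lifting, the vial stood at −150.8° by its cap and −151.5° by its collar. The mark measured −150.9° and the middle of the gap −150.5°.

**Sliding:** the first slide pressed too hard and the vial leaned. I let go of it twice on the plate so it stood straight, then gripped it again lower without lifting it off. At the second grip the gripper sat about 0.4 mm above where it later met resistance, so I can't fully exclude that the foot was very slightly clear of the plate for part of the slide. At the last grip I did not check contact with the plate again.

**At the stops:** just before release the stops pushed back with about 9 N and 7 N. The final top view put the vial at (27.1, −27.7) mm on the plate; touching both stops is (27.5, −27.5). The wrist camera placed the −y stop about 3 mm off the top camera's estimate, so I relied on contact for the stop positions.

**Everything else:** the other three vials are still standing in their compartments. The weight and the jar moved less than 0.2 pixels between the first and last top views.

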